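Reseat the drive card in the grinder's control rack

ROBOT

A 6-joint arm with a two-finger parallel gripper is mounted at the origin on the work surface. World frame = base frame: x ahead of the robot, y to its left, z up, the work surface at z = 0. Lengths are in m, angles in rad, forces in N, time in s.
With the tool pointing down it reaches from about 0.35 to 0.85 m from the base axis. Payload 8.1 kg.
Tool frame: the origin (TCP) lies at the very end of the fingers, on their centre line; the grasp point (between the pads) lies 19 mm behind it; z points along the fingers, x is the direction in which the jaws open and shut, and the axes are right-handed (so a half turn about z gives the same grasp; the last joint's range is limited). The gripper opens to 93 mm and grips with 3 to 60 N. Pads are 15 mm wide; open, the fingers measure 128 mm over their backs; the gripper's body (75 mm by 188 mm) begins 65 mm behind the grasp point.
Start: joints at [-1.224, 0.13, 1.488, -0, 1.523, -0.085], TCP at [0.251, -0.545, 0.195] pointing down, gripper open.
Joint ranges: [-2.96, 2.96], [-0.89, 2.26], [0.02, 2.5], [-1.34, 4.48], [0, 2.73], [-2.66, 2.66]. Speed limits (rad/s): [2.39, 2.39, 2.79, 3.14, 3.14, 3.14].

INTERFACE

Orientations are given as a rotation vector (axis times angle).
In Python, from plant import robot gives the robot as it stands. The module is installed in compiled form; this text tells all that it offers.
- The arm moves only by the tool jog_arm, never from a script. Its argument "commands" is one flat list of numbers, 5 for each row, row after row: the gripper's target within -1 to 1 (shut at 1, half-way at 0, fully open at -1), then the shift along the tool's x, y, z in m, then the turn about the tool's z in degrees. A call has 1 to 20 rows; each row shifts and turns the commanded pose from where the row before left it, along the tool's axes as they then stand; what a row does not reach is not made up. A row lasts 1/12 s, in which the tool goes at most 41.7 mm and 7.16 degrees, less where a joint would pass 70% of its speed; a pose out of reach is approached as far as the arm can. A call is refused whole if a number of a shift passes 0.0417 or a number of a turn 7.16, either way. A call with a gripper value outside its range is refused whole. The fingers move at their own pace and stop on an object; "grip_force" is the grip in N (left out, the last holds). Time passes only in rows, so rows that do not move let the fingers close. It gives the time, the measured TCP pose, the force and the opening at its end, in the units of the state.
- robot.read_state(): the state, without advancing time (a new reading comes with each control period).
- robot.read_camera(name): name is "scene" or "top" or "wrist"; returns a dict with "img" (400x640x3 uint8, blue, green, red), "vfov" (degrees; the focal length in pixels is half the picture's height over the tangent of half this angle, whatever the lens; pixels are square), "cx", "cy" (the principal point, pixels), "extrinsics" (4x4, takes a point from world to camera coordinates). Camera axes: x right, y down, z forward; pixel columns grow to the right and rows downward; lengths in m; the calibration is good to about 2 mm. A picture is of the moment at which its call begins. There is no depth.
- robot.close_job(): hands the job in, once; it reports no verdict.
Trained networks look in a picture, given as the dict that the camera call returned (one of the last four; its "shot" number tells which), for a name from the list of things; names that differ only in an ending like _2 or _b are one class to them, and where a whole thing is asked for, a point or a joint stands for the part that bears it (a point fixed in the world has none). Each returns a list of dicts, best first, with "score" (0 to 1); they miss things now and then, are a little off and sometimes report something else, mostly with a low value. They report only what shows in the picture. A call takes as long as a camera call.
- robot.recognise(thing, picture): "box" ([centre column, centre row, width, height] as shares, 0 to 1, of the picture: columns of its width, rows of its height, round what is visible of it).
- robot.pinpoint(thing, picture): "position" ([row, column] as shares, 0 to 1, of the picture: columns of its width, rows of its height: a listed point, or the origin of a listed thing).
The state is a dict: "t": time; "q": joint angles; "dq": joint speeds; "joint_torque": joint torques, N m; "tool_pos": TCP position; "orientation": TCP orientation; "force": force on the tool from outside, world axes, zero at the start; "wrist_torque": the same for the moment, N m; "opening": finger opening in m.
Only numpy, scipy, OpenCV 4.12 (cv2) and the standard library are available. Lean on these libraries where they do the work, as an engineer would, in place of code of your own. Each camera call takes 0.05 s, during which the arm holds its last target.

TASK

Take the card with the red grip out of its holder, slide it gently down between the two white guides of the leaning rack until it rests on the connector, then drive it fully home by swinging both ejector levers with the orange knobs in until they stand upright against their stops. Do not press the card home by hand, the levers must do that; and leave the spare card, the oil can and the spanner where they are.

Things in the scene. Friction and masses are not known exactly. Their poses are not given: they have to be found in the camera images.
- drive_card_center (a point): centre of the loose drive card, 72 mm above its lower edge; z up to the grip, y along its width, x through its thickness. Green board 100 mm wide, 5 thick, 100 high, about 190 to 325 g. Its top corners (shoulders, 100 mm above the lower edge) are what the levers press. A heatsink 50 mm wide stands 10 mm off its -x face, 49 to 83 mm above the lower edge
- drive_card_grip (a point): centre of the card's red grip, 128 mm above its lower edge: 50 mm wide (y), 14 thick (x), 32 high, on an aluminium bar 60 wide, 14 thick, 16 high. Axes as the card's
- drive_card: the drive card, origin at the middle of its lower edge. At the start it stands upright in a grey holder's slot 22 mm deep, lower edge 10 mm above the bench: lift it straight up. It fits the rack either way round
- rack: leaning card rack on a green control unit fixed to the bench. Origin on its floor between the guides, 80 mm above the bench. z runs up along the guides, out of the mouth, leaning 0.55 rad (31.5 deg) from vertical, top towards the robot; y across the guides; x through the card's thickness, away from the robot. A back plate stands 25 mm behind the card, up to z = 75 mm
- rack_mouth (a point): middle of the rack's mouth, rack z = 98 mm, axes as the rack's. Two white slippery channels at rack y = +-50 mm take the card's side edges: slots 7.2 mm wide (x), 103 mm apart (y), from z = 10 to 78 mm, with flared lead-ins up to the mouth, about 25 mm (x) by 113 mm (y) there. Only the levers and hinge plates (z to 122 mm, y 57 to 75 mm) stand higher
- rack_stop (a point): rack z = 20 mm, axes as the rack's. The black connector strip stops the card's lower edge within 2 mm above or below here, each time elsewhere: to be felt. It holds up to about 13 N and yields, without springing back, when pushed harder, as by the levers. With both levers at 0 the card's lower edge is home at rack z = 12 mm (card centre at 84 mm)
- lever_left (a joint): left ejector lever (rack +y end): steel arm 8 mm thick (rack x), 10 wide, with an orange ball knob on its end. 0 = upright along rack z, at its stop (closed); grows outward to 1.3. Starts open, 1.1 to 1.25. Stays where left (1 N along its swing). Over its last 0.45 rad or so it drives the card the last 6 to 10 mm in, 5 to 9 N at the knob; no detent
- lever_left_tip (a point): centre of the left lever's orange ball knob, 20 mm across, 80 mm from the hinge; at lever angle a it lies 80 sin(a) mm outward and 80 cos(a) mm along rack z from the hinge. Best pushed in from outside by closed fingers pointing along -z of the rack and following this arc; pinched, the ball squeezes out of the fingers once the lever meets the card
- lever_left_hinge (a point): hinge of the left lever, axis along rack x, at rack y = +67, z = 116 mm; axes as the rack's. A steel nose 24 mm long, 8 mm thick, with a crossbar 22 mm wide, points from here to the rack's middle when the lever is closed and presses the card's shoulder; open, it is clear of the card
- lever_right (a joint): right ejector lever (rack -y end): steel arm 8 mm thick (rack x), 10 wide, with an orange ball knob on its end. 0 = upright along rack z, at its stop (closed); grows outward to 1.3. Starts open, 1.1 to 1.25. Stays where left (1 N along its swing). Over its last 0.45 rad or so it drives the card the last 6 to 10 mm in, 5 to 9 N at the knob; no detent
- lever_right_tip (a point): centre of the right lever's orange ball knob, 20 mm across, 80 mm from the hinge; at lever angle a it lies 80 sin(a) mm outward and 80 cos(a) mm along rack z from the hinge. Best pushed in from outside by closed fingers pointing along -z of the rack and following this arc; pinched, the ball squeezes out of the fingers once the lever meets the card
- lever_right_hinge (a point): hinge of the right lever, axis along rack x, at rack y = -67, z = 116 mm; axes as the rack's. A steel nose 24 mm long, 8 mm thick, with a crossbar 22 mm wide, points from here to the rack's middle when the lever is closed and presses the card's shoulder; open, it is clear of the card
- spare_card_center (a point): bystander: a spare card of the same shape with a blue board and grey grip, loose, upright in the other, equal holder; centre as for the drive card. The two holders stand apart on the left side of the bench and may be swapped
- oil_can: bystander: yellow can, 60 mm across, 150 mm high, standing loose on the bench; origin at the centre of its underside
- spanner: bystander: steel spanner 180 mm long lying loose on the bench

How it is judged:
On the way:
1. the drive card is down between both guides, at the connector, while both levers are still open (x of drive_card_center in the frame of rack between -0.004 and 0.004 m and y of drive_card_center in the frame of rack between -0.004 and 0.004 m and angle between the z axis of drive_card_center and the z axis of rack, either way round below 0.06 rad and z of drive_card_center in the frame of rack below 0.0965 m and value of joint each of lever_left, lever_right above 0.6 rad), for 0.2 s.
At the end, for the whole second after the job is handed in: Both levers are within 0.1 rad of upright (joint values below 0.1), and the drive card stands in both guides, at rest, within 4 mm of the rack's middle in rack x and y, within 0.06 rad of the guides' direction, and home: its centre at rack z between 78 and 87.2 mm (84 mm nominal) (x of drive_card_center in the frame of rack between -0.004 and 0.004 m and y of drive_card_center in the frame of rack between -0.004 and 0.004 m and angle between the z axis of drive_card_center and the z axis of rack, either way round below 0.06 rad and z of drive_card_center in the frame of rack between 0.078 and 0.0872 m and value of joint each of lever_left, lever_right below 0.1 rad and linear speed of drive_card below 0.02 m/s); the robot touches nothing.
It fails at once if the drive card is pressed into the connector (centre below rack z = 86.5 mm) while both levers are still open (above 0.6 rad) (z of drive_card_center in the frame of rack below 0.0865 m and distance between drive_card_center and rack below 0.12 m and value of joint each of lever_left, lever_right above 0.6 rad).
It fails at once if the drive card is let drop down the guides (faster than 0.4 m/s inside the rack) (horizontal distance between drive_card_center and rack below 0.1 m and z of drive_card_center in the frame of rack below 0.145 m and angle between the z axis of drive_card_center and the z axis of rack, either way round below 0.15 rad and linear speed of drive_card above 0.4 m/s).
It fails at once if the spare card is moved by more than 20 mm (distance of spare_card_center from where it was at the start of the episode above 0.02 m).
It fails at once if the oil can is moved by more than 30 mm (distance of oil_can from where it was at the start of the episode above 0.03 m).
It fails at once if the spanner is moved by more than 30 mm (distance of spanner from where it was at the start of the episode above 0.03 m).
It also fails if it takes over 69 s, if anything falls off the work surface, if the arm or the gripper's body presses on something with over 40 N, if the wrist force passes 120 N, or if a joint passes its speed limit or range.

## Working session

There is one attempt and no reset: what is moved stays moved. The work goes in short steps, Python scripts to look and compute and a tool call to move; the robot and the scene stay as the last step left them, time stands still between calls to the robot, and variables do not carry over. Pictures are saved under pics/ and viewed, and the job is handed in when it is done.

Besides the shell and the picture viewer there is one more tool, called in YAML: its name, and indented under it one key for each argument. jog_arm: Moves the arm, as the interface text tells. Its arguments: {"type":"object","properties":{"commands":{"type":"array"},"grip_force":{"type":"number"}},"required":["commands"]}

```bash
mkdir -p pics; ls
cat > h.py <<'E'
import numpy as np, cv2
from scipy.spatial.transform import Rotation as R
from plant import robot
def cam(n,save=None):
    p=robot.read_camera(n)
    if save: cv2.imwrite('pics/'+save+'.png',p['img'])
    return p
def proj(p,X):
    X=np.atleast_2d(X);E=p['extrinsics'];f=200/np.tan(np.radians(p['vfov'])/2)
    c=X@E[:3,:3].T+E[:3,3]
    return np.c_[c[:,0]/c[:,2]*f+p['cx'],c[:,1]/c[:,2]*f+p['cy']]
def ray(p,u,v):
    E=p['extrinsics'];f=200/np.tan(np.radians(p['vfov'])/2)
    d=E[:3,:3].T@np.array([(u-p['cx'])/f,(v-p['cy'])/f,1.]);o=-E[:3,:3].T@E[:3,3]
    return o,d/np.linalg.norm(d)
def tri(rs):
    A=0;b=0
    for o,d in rs:
        M=np.eye(3)-np.outer(d,d);A=A+M;b=b+M@o
    X=np.linalg.solve(A,b);return X,[np.linalg.norm((np.eye(3)-np.outer(d,d))@(X-o)) for o,d in rs]
E
cat > a.py <<'E'
from h import *
ps={n:cam(n,n+'0') for n in('scene','top','wrist')}
for n,p in ps.items(): print(n,p['vfov'],p['cx'],p['cy'],(-p['extrinsics'][:3,:3].T@p['extrinsics'][:3,3]).round(3))
for t in['drive_card_center','drive_card_grip','drive_card','rack','rack_mouth','rack_stop','lever_left_tip','lever_right_tip','lever_left_hinge','lever_right_hinge','spare_card_center','oil_can','spanner']:
    rs=[]
    for n in('scene','top'):
        r=robot.pinpoint(t,ps[n])
        print(t,n,[(round(a['position'][1]*640,1),round(a['position'][0]*400,1),round(a['score'],2)) for a in r[:2]])
        if r: rs.append(ray(ps[n],r[0]['position'][1]*640,r[0]['position'][0]*400))
    if len(rs)==2:
        X,e=tri(rs);print('   ',X.round(4),np.round(e,4))
print(robot.read_state())
E
python3 a.py
```

```text
pics
scene 43.123271092090235 324.7197574625884 200.24987916680928 [1.169 1.012 0.922]
top 44.05030819019302 314.74242883529706 204.17632255055804 [ 0.527 -0.062  1.422]
wrist 65.57694950455625 319.1811487871732 199.9548487202849 [ 0.313 -0.516  0.384]
drive_card_center scene []
drive_card_center top [(202.6, 269.7, 0.82), (409.9, 242.4, 0.3)]
drive_card_grip scene [(434.5, 259.0, 0.95)]
drive_card_grip top [(195.1, 261.7, 0.78)]
    [0.4804 0.2379 0.1416] [0.006 0.006]
drive_card scene [(428.3, 295.5, 0.78), (427.7, 274.3, 0.4)]
drive_card top [(207.1, 264.1, 0.54)]
    [0.4714 0.2319 0.0124] [0.0031 0.0031]
rack scene [(320.0, 211.6, 0.69)]
rack top [(344.0, 217.0, 0.97)]
    [ 0.6016 -0.1543  0.0824] [0.0005 0.0005]
rack_mouth scene []
rack_mouth top [(346.9, 231.6, 0.79)]
rack_stop scene [(322.6, 206.3, 0.69)]
rack_stop top [(347.8, 219.9, 0.69), (197.0, 265.0, 0.52)]
    [ 0.5913 -0.1625  0.0943] [0.0015 0.0015]
lever_left_tip scene [(366.2, 189.1, 0.66)]
lever_left_tip top [(296.7, 249.0, 0.62)]
    [ 0.5182 -0.0298  0.2088] [0.0019 0.0019]
lever_right_tip scene []
lever_right_
[... 729 characters left out ...]
-04] [0.0024 0.0024]
{'t': 1.45, 'q': array([-1.22439766e+00,  1.30408863e-01,  1.48820423e+00, -3.05474509e-06,
        1.52302753e+00, -8.53832901e-02]), 'dq': array([ 8.28256624e-04,  8.37025934e-04,  8.51074480e-06, -8.48832577e-04,
       -1.68138075e-03,  1.38748565e-03]), 'joint_torque': array([-1.58931351e-03, -5.59745693e+01, -4.92047954e+01,  7.67662888e-02,
        2.27116433e-02, -2.94994732e-05]), 'tool_pos': array([ 0.25111876, -0.54491028,  0.1946276 ]), 'orientation': array([-2.64572262e+00,  1.69398577e+00,  6.26856998e-05]), 'force': array([-0.33187465, -0.42269406, -0.02392506]), 'wrist_torque': array([ 0.00341573,  0.02964759, -0.02960678]), 'opening': 0.0930532030844522}
```

View pics/scene0.png

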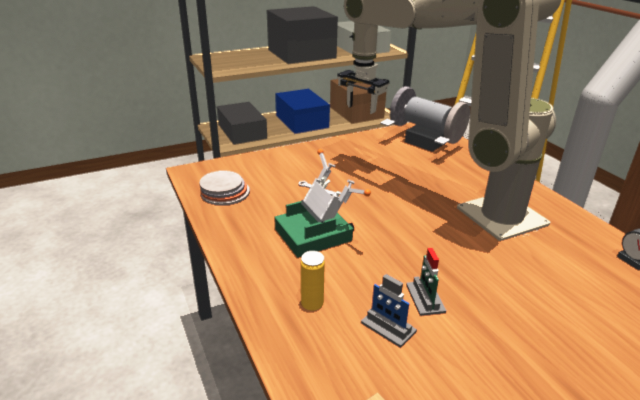

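View pics/top0.png

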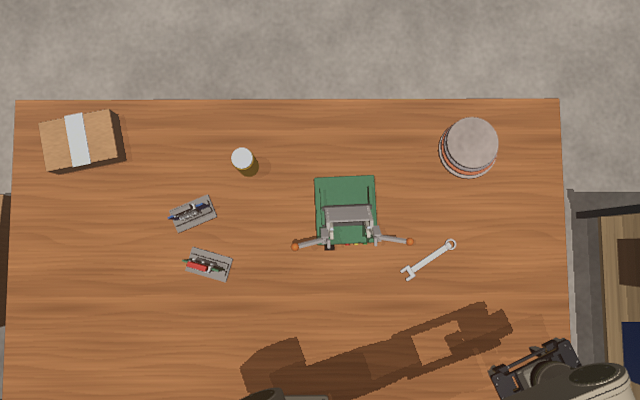

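View pics/wrist0.png

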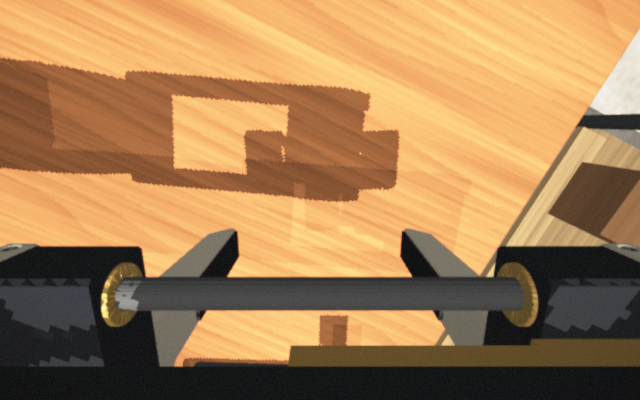

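```bash
python3 -c "
import cv2
t=cv2.imread('pics/top0.png');s=cv2.imread('pics/scene0.png')
cv2.imwrite('pics/c1.png',cv2.resize(t[190:290,160:240],None,fx=6,fy=6,interpolation=2))
cv2.imwrite('pics/c2.png',cv2.resize(t[190:280,280:420],None,fx=5,fy=5,interpolation=2))
cv2.imwrite('pics/c3.png',cv2.resize(s[150:330,290:480],None,fx=3,fy=3,interpolation=2))
"
```

```text
(no output)
```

View pics/c1.png

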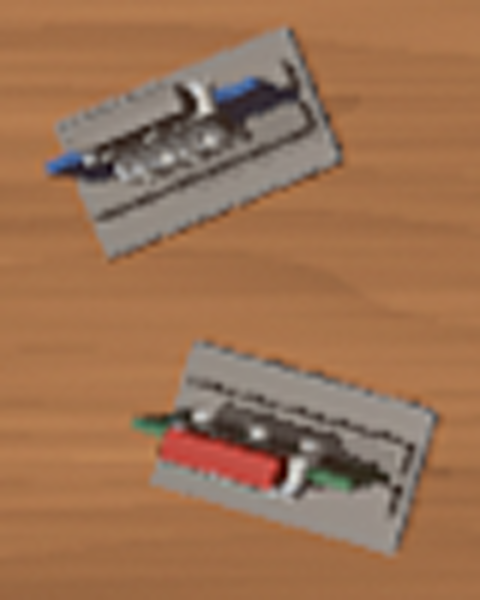

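View pics/c2.png

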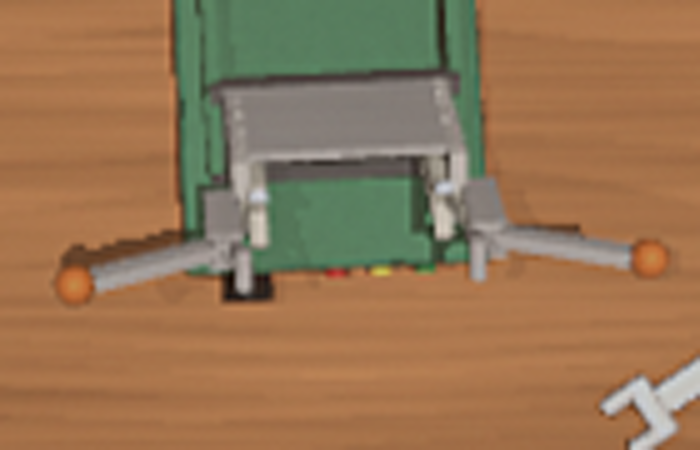

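View pics/c3.png

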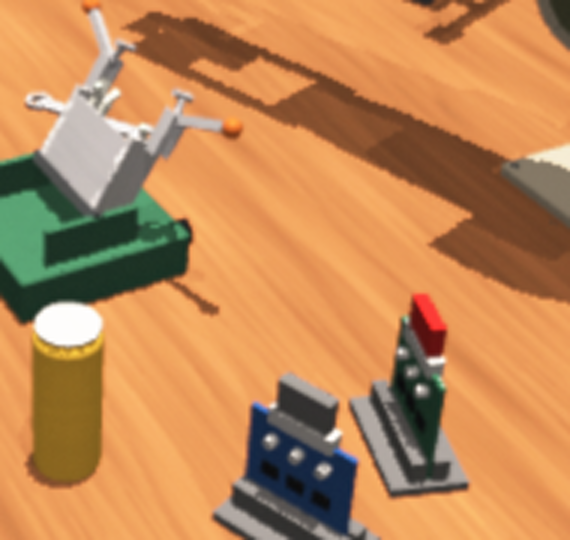

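```bash
cat > b.py <<'E'
from h import *
from scipy.optimize import least_squares, minimize
def hullfit(ps,masks,x0,zc=.138):
    B=np.array([[a,b,c] for a in(-.007,.007) for b in(-.025,.025) for c in(-.016,.016)])
    def m(p,X):
        sc=4; im=np.zeros((400*sc,640*sc),np.uint8)
        h=cv2.convexHull(((proj(p,X)+.5)*sc).round().astype(np.int32)); cv2.fillConvexPoly(im,h,255)
        return cv2.resize(im,(640,400),interpolation=cv2.INTER_AREA)/255.
    def cost(q):
        c,s=np.cos(q[2]),np.sin(q[2]);X=B@np.array([[c,-s,0],[s,c,0],[0,0,1]]).T+[q[0],q[1],zc]
        return sum(np.abs(m(p,X)-k).sum()/k.sum() for p,k in zip(ps,masks))
    best=min((minimize(cost,np.array(x0)+d,method='Nelder-Mead',options=dict(initial_simplex=np.array(x0)+d+np.array([[0,0,0],[.01,0,0],[0,.01,0],[0,0,.2]]))) for d in([0,0,0],[.005,.005,.15],[-.005,0,-.15])),key=lambda r:r.fun)
    return best.x,best.fun
if __name__=='__main__':
    ps={n:cam(n) for n in('scene','top')}
    red=[];kn={}
    for n,p in ps.items():
        hsv=cv2.cvtColor(p['img'],cv2.COLOR_BGR2HSV).astype(int);H,S,V=hsv[...,0],hsv[...,1],hsv[...,2]
        mk=((H<4)|(H>175))&(S>170)&(V>70)
        win=np.zeros_like(mk); (u,v)=(434,259) if n=='scene' else (197,265); win[v-22:v+22,u-25:u+25]=1
        red.append((mk&win).astype(float));print(n,'red',red[-1].sum())
        for nm,(u,v) in {'scene':{'L':(367,192),'R':(320,152)},'top':{'L':(295,246.5),'R':(409.5,241.5)}}[n].items():
            u,v=int(u),int(v);w=p['img'][v-6:v+7,u-6:u+7].astype(int)
            # orange: strong r-b ratio
            hh=cv2.cvtColor(w.astype(np.uint8),cv2.COLOR_BGR2HSV).astype(int)
            k=(hh[...,1]>205)&(hh[...,0]<14)
            yy,xx=np.nonzero(k);print(n,nm,k.sum(),xx.mean()+u-6,yy.mean()+v-6);kn[n,nm]=(xx.mean()+u-6,yy.mean()+v-6)
    x,f=hullfit([ps['scene'],ps['top']],red,(.475,.237,1.2-np.pi/2+.1));print('card',x,f)
    for i,n in enumerate(('scene','top')): print(n,hullfit([ps[n]],[red[i]],x))
    def rk(q,P):
        c,s=np.cos(q[2]),np.sin(q[2]);a=.55
        Ry=np.array([[np.cos(a),0,-np.sin(a)],[0,1,0],[np.sin(a),0,np.cos(a)]])
        return np.array([[c,-s,0],[s,c,0],[0,0,1]])@Ry@np.array(P)+[q[0],q[1],.08]
    def res(q):
        r=[]
        for n,p in ps.items():
            for nm,sg,a in(('L',1,q[3]),('R',-1,q[4])):
                r+=list(proj(p,rk(q,[0,sg*(.067+.08*np.sin(a)),.116+.08*np.cos(a)]))[0]-kn[n,nm])
        m=proj(ps['top'],[rk(q,[.025,.03,.075]),rk(q,[.025,-.03,.075])])
        sl=(m[1,1]-m[0,1])/(m[1,0]-m[0,0]); mid=m.mean(0)
        r+=[(sl+.045)*40,(mid[0]-350.8)*.7,(mid[1]-221)*.5]
        return r
    s=least_squares(res,[.6,-.16,0,1.17,1.17]);print('rack',s.x.round(4));print(np.round(s.fun,2))
E
python3 b.py
```

```text
scene red 148.0
scene L 7 367.2857142857143 193.42857142857142
scene R 0 nan nan
top red 44.0
top L 0 nan nan
top R 0 nan nan
card [ 0.47537399  0.23096102 -0.29638991] 2.835395288336465
scene (array([ 0.47398518,  0.23022467, -0.42981324]), np.float64(0.3041335453100159))
top (array([ 0.47476983,  0.22896376, -0.17447209]), np.float64(2.3000891265597145))b.py:27: RuntimeWarning: Mean of empty slice.
  yy,xx=np.nonzero(k);print(n,nm,k.sum(),xx.mean()+u-6,yy.mean()+v-6);kn[n,nm]=(xx.mean()+u-6,yy.mean()+v-6)
  ret = ret.dtype.type(ret / rcount)
Traceback (most recent call last):
  File "b.py", line 43, in <module>
    s=least_squares(res,[.6,-.16,0,1.17,1.17]);print('rack',s.x.round(4));print(np.round(s.fun,2))
ValueError: Residuals are not finite in the initial point.
```

```bash
python3 - <<'E'
import re
s=open('b.py').read()
s=s.replace("ps={n:cam(n) for n in('scene','top')}","""import pickle,os
    if not os.path.exists('ps.pkl'): pickle.dump({n:cam(n) for n in('scene','top')},open('ps.pkl','wb'))
    ps=pickle.load(open('ps.pkl','rb'))""")
open('b.py','w').write(s)
E
python3 b.py 2>&1 | grep card
python3 - <<'E'
import pickle,cv2,numpy as np
ps=pickle.load(open('ps.pkl','rb'))
for n,u,v in(('top',295,246),('top',409,241),('scene',367,192),('scene',320,152)):
    h=cv2.cvtColor(ps[n]['img'],cv2.COLOR_BGR2HSV)[v-5:v+6,u-5:u+6].astype(int)
    print(n,u,v);print(h[...,0]);print(h[...,1])
h=cv2.cvtColor(ps['top']['img'],cv2.COLOR_BGR2HSV)[255:275,184:212].astype(int)
print(h[...,0]);print(h[...,1])
E
```

```text
card [ 0.47713915  0.23164308 -0.30332198] 3.2017700052994167
top 295 246
[[13 13 12 12 12 12 12 12 12 12 12]
 [13 13 12 12 12 12 12 13 12 12 12]
 [13 13 12 11 11 11 11 12 11 11 12]
 [13 13 11 11 12 12 11 12  8 10 13]
 [13 12 11 12 12 13 12 12 11 12 13]
 [13 11 12 13 15 15 13 12 11 11 17]
 [13 12 12 13 16 15 13 12 11 10 12]
 [13 12 12 12 13 13 12 12 12 13 13]
 [13 13 12 11 11 12 12 11 13 13 13]
 [13 13 13 12 12 12 11 12 13 13 13]
 [13 13 13 13 13 13 13 13 13 13 13]]
[[141 141 148 150 148 145 145 149 155 155 160]
 [143 142 148 147 155 158 148 155 145 126 127]
 [142 140 158 179 184 186 179 163  64  49  55]
 [141 152 181 184 183 182 188 181  39  12  17]
 [137 168 185 178 176 178 181 194 127  18  15]
 [142 180 183 178 166 167 179 190 137  12  11]
 [142 177 183 175 162 167 178 187 195  29  20]
 [136 169 187 178 177 178 180 188 161  99  94]
 [141 151 177 183 182 182 187 186 154 148 151]
 [143 139 149 173 178 179 171 158 142 142 143]
 [144 141 140 141 143 144 140 139 141 141 143]]
top 409 241
[[13 13 13 13 13 13 13 13 13 13 13]
 [13 13 13 13 13 13 13 13 13 14 13]
 [12 11 13 12 11 11 11 11 1
[... 6655 characters left out ...]
143  56  16  19  23  24  22  19  12  14  15  32  89 105 133 170 178 173
  168 167 164 189 226 183   9  11  27  74]
 [132  53  41  29  17  19  21  24  22  22  21  17  12  11  21  81 119 138
  167 162 180 187 170  22   4  10  39  70]
 [146 132 135  92  58  49  29  23  18  19  21  22  24  26  22  14  10  12
   53  93 111  33  17  10   9   4  73  39]
 [140 143 146 148 154 138  91  80  52  48  32  19  21  22  24  24  22  19
   15  12   8   7   2   3  14  47  46  25]
 [141 141 142 141 143 146 148 153 135 135  90  54  45  34  21  19  22  22
   24  22  26  29  29  21  18  28  29  28]
 [144 142 144 142 143 143 145 145 148 147 152 159 142  90  56  45  39  30
   17  19  22  24  25  29  29  27  27  29]]
```

```bash
sed -i "s/((H<4)|(H>175))&(S>170)&(V>70)/((H<6)|(H>175))\&(S>125)/; s/k=(hh\[...,1\]>205)&(hh\[...,0\]<14)/k=(hh[...,1]>168)\&(hh[...,0]<17)/" b.py
sed -i "s/    def rk(q,P)/    kn['scene','R']=(320,152.)\n    def rk(q,P)/" b.py
python3 b.py
```

```text
scene red 167.0
scene L 44 367.25 192.61363636363637
scene R 24 319.4583333333333 150.70833333333334
top red 118.0
top L 44 294.34090909090907 246.54545454545453
top R 42 409.73809523809524 241.21428571428572
card [ 0.47487389  0.23032574 -0.3476809 ] 0.5339510410883119
scene (array([ 0.47313155,  0.22830636, -0.41597381]), np.float64(0.2077726899142891))
top (array([ 0.47497004,  0.22900771, -0.25460154]), np.float64(0.2660352276503822))
rack [ 0.6023 -0.1624  0.0383  1.2243  1.2253]
[-0.52 -0.   -0.43 -0.11  0.13  0.18  0.04  0.29  0.02 -0.85  0.43]
```

jog_arm:
  commands: [-1,-0.0305,-0.0263,-0.0025,0,-1,-0.0305,-0.0263,-0.0025,0,-1,-0.0305,-0.0263,-0.0025,0,-1,-0.0305,-0.0263,-0.0025,0,-1,-0.0305,-0.0263,-0.0025,0,-1,-0.0305,-0.0263,-0.0025,0,-1,-0.0305,-0.0263,-0.0025,0,-1,-0.0305,-0.0263,-0.0025,0,-1,-0.0305,-0.0263,-0.0025,0,-1,-0.0305,-0.0263,-0.0025,0,-1,-0.0305,-0.0263,-0.0025,0,-1,-0.0305,-0.0263,-0.0025,0,-1,-0.0305,-0.0263,-0.0025,0,-1,-0.0305,-0.0263,-0.0025,0,-1,-0.0305,-0.0263,-0.0025,0,-1,-0.0305,-0.0263,-0.0025,0,-1,-0.0305,-0.0263,-0.0025,0,-1,-0.0305,-0.0263,-0.0025,0,-1,-0.0305,-0.0263,-0.0025,0,-1,-0.0305,-0.0263,-0.0025,0]
  grip_force: 15

```text
t: 3.32
tool_pos: [0.4737, 0.2315, 0.2449]
orientation: [-2.646, 1.693, -0.001]
force: [0.7, -1.0, 0.7]
opening: 0.0932
```

jog_arm:
  commands: [-1,0,0,0,6.8,-1,0,0,0,6.8,-1,0,0,0,6.8,-1,0,0,0,6.8,-1,0,0,0,6.8,-1,0,0,0,6.7,-1,0,0,0,0]

```text
t: 3.9
tool_pos: [0.4735, 0.2293, 0.2447]
orientation: [1.885, -2.514, 0.0]
force: [0.1, -0.6, 0.6]
opening: 0.0929
```

```bash
cat > c.py <<'E'
from h import *
import pickle,sys
p=cam('wrist',sys.argv[1]);pickle.dump(p,open('w.pkl','wb'))
print(robot.pinpoint('drive_card_grip',p),robot.pinpoint('drive_card_center',p))
s=robot.read_state();print(s['t'],s['tool_pos'].round(4),R.from_rotvec(s['orientation']).as_matrix().round(3),s['q'].round(3),s['force'].round(2))
E
python3 c.py w1
```

```text
[{'position': [0.4805, 0.5028], 'score': 0.62}] [{'position': [0.4502, 0.493], 'score': 0.77}]
4.05 [0.4735 0.2292 0.2447] [[-0.271 -0.963  0.   ]
 [-0.963  0.271  0.   ]
 [-0.    -0.    -1.   ]] [ 0.353 -0.086  1.618  0.     1.61   2.199] [0.89 0.19 0.03]
```

View pics/w1.png

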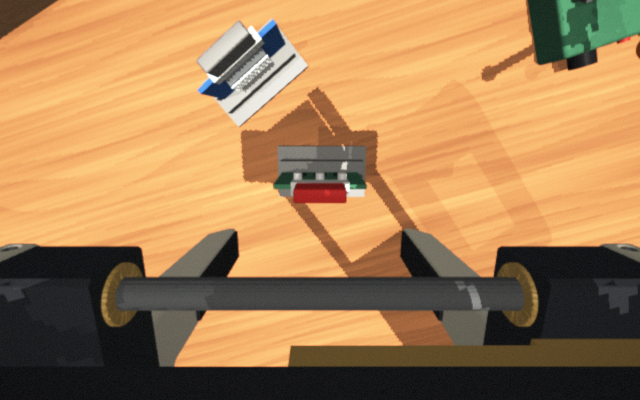

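Run:
```python
from b import *
import pickle
p=pickle.load(open('w.pkl','rb'))
h=cv2.cvtColor(p['img'],cv2.COLOR_BGR2HSV).astype(int)
m=((h[...,0]<6)|(h[...,0]>172))&(h[...,1]>150);m[:165]=0;m[215:]=0;m[:,:280]=0;m[:,365:]=0
yy,xx=np.nonzero(m);print(m.sum(),xx.min(),xx.max(),yy.min(),yy.max())
x,f=hullfit([p],[m.astype(float)],(.474,.2295,-.28));print(x,f)
print((-p['extrinsics'][:3,:3].T@p['extrinsics'][:3,3]),p['extrinsics'][:3,:3].round(3))
```

```text
965 294 345 184 202
[ 0.47448459  0.22862353 -0.28479171] 0.17258153002133494
[0.53907677 0.21028561 0.43458151] [[-0.281 -0.96   0.001]
 [-0.93   0.272  0.246]
 [-0.236  0.068 -0.969]]
```

jog_arm:
  commands: [-1,0,-0.0005,0.02,0.6,-1,0,-0.0005,0.03,0,-1,0,0,0.03,0,-1,0,0,0.02,0,-1,0,0,0.0127,0,-1,0,0,0.005,0,1,0,0,0,0,1,0,0,0,0,1,0,0,0,0,1,0,0,0,0,1,0,0,0,0,1,0,0,0,0]
  grip_force: 15

```text
t: 5.05
tool_pos: [0.475, 0.2291, 0.1278]
orientation: [-1.878, 2.517, -0.001]
force: [0.4, 0.0, 0.1]
opening: 0.0576
```

jog_arm:
  commands: [1,0,0,0,0,1,0,0,0,0,1,0,0,0,0]

```text
t: 5.3
tool_pos: [0.4747, 0.2289, 0.1273]
orientation: [-1.878, 2.518, -0.001]
force: [1.2, -1.4, 2.1]
opening: 0.0491
```

jog_arm:
  commands: [1,0,0,-0.004,0,1,0,0,-0.006,0,1,0,0,-0.008,0,1,0,0,-0.01,0,1,0,0,-0.015,0,1,0,0,-0.02,0,1,0,0,-0.025,0,1,0,0,-0.025,0,1,0,0,-0.025,0,1,0,0,-0.02,0,1,0,0,-0.01,0,1,0,0,0,0]

```text
t: 6.3
tool_pos: [0.4758, 0.2295, 0.2987]
orientation: [-1.875, 2.514, -0.002]
force: [0.9, -0.1, -2.7]
opening: 0.0495
```

```bash
cat >> h.py <<'E'
def mosaic(name,specs,fx=3):
    ims=[]
    for p,u,v,w,h in specs: ims.append(cv2.resize(p['img'][v:v+h,u:u+w],None,fx=fx,fy=fx,interpolation=2))
    H=max(i.shape[0] for i in ims); cv2.imwrite('pics/'+name+'.png',np.hstack([cv2.copyMakeBorder(i,0,H-i.shape[0],0,4,0) for i in ims]))
E
python3 - <<'E'
from h import *
s=robot.read_state();print(s['t'],s['tool_pos'].round(4),s['force'].round(2),s['wrist_torque'].round(3),s['opening'])
p=cam('scene');mosaic('s2',[(p,300,130,190,190)],3)
E
```

```text
6.3 [0.4758 0.2295 0.2987] [ 0.92 -0.09 -2.66] [ 0.053 -0.055 -0.082] 0.049527898155650396
```

View pics/s2.png

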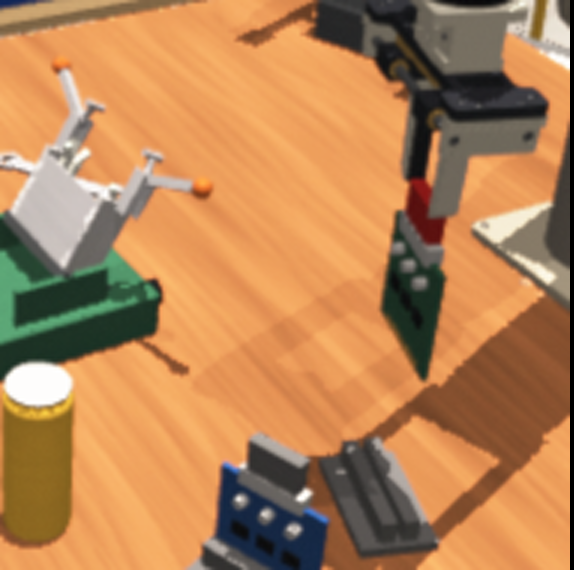

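jog_arm:
  commands: [1,0.006,-0.003,-0.015,0,1,0.014,-0.007,-0.02,0,1,0.022,-0.0114,-0.016,0,1,0.028,-0.0145,-0.01,-2,1,0.029,-0.015,0,0,1,0.029,-0.015,0,0,1,0.029,-0.015,0,0,1,0.029,-0.015,0,0,1,0.029,-0.015,0,0,1,0.029,-0.015,0,0,1,0.029,-0.015,0,0,1,0.029,-0.015,0,0,1,0.026,-0.0145,0,0,1,0.02,-0.011,0,-3,1,0.012,-0.007,0,-4.5,1,0.005,-0.003,0,-4.5,1,0,0,0,-4.5,1,0,0,0,0,1,0,0,0,0]

```text
t: 7.93
tool_pos: [0.5662, -0.1724, 0.354]
orientation: [2.255, -2.186, -0.004]
force: [-0.0, -1.1, -2.3]
opening: 0.0495
```

Run:
```python
from h import *
import pickle
s=robot.read_state();print(s['t'],s['tool_pos'].round(4),R.from_rotvec(s['orientation']).as_matrix()[:,0].round(4),s['force'].round(2),s['q'].round(2))
ps={n:cam(n,n+'3') for n in('scene','top','wrist')};pickle.dump(ps,open('ps3.pkl','wb'))
mosaic('m3',[(ps['scene'],280,60,150,190),(ps['top'],260,180,100,100)],3)
```

```text
7.9333 [ 0.5662 -0.1724  0.354 ] [ 0.0313 -0.9995 -0.0013] [-0.03 -1.05 -2.34] [-0.38  0.1   1.23  0.    1.81  1.16]
```

View pics/m3.png

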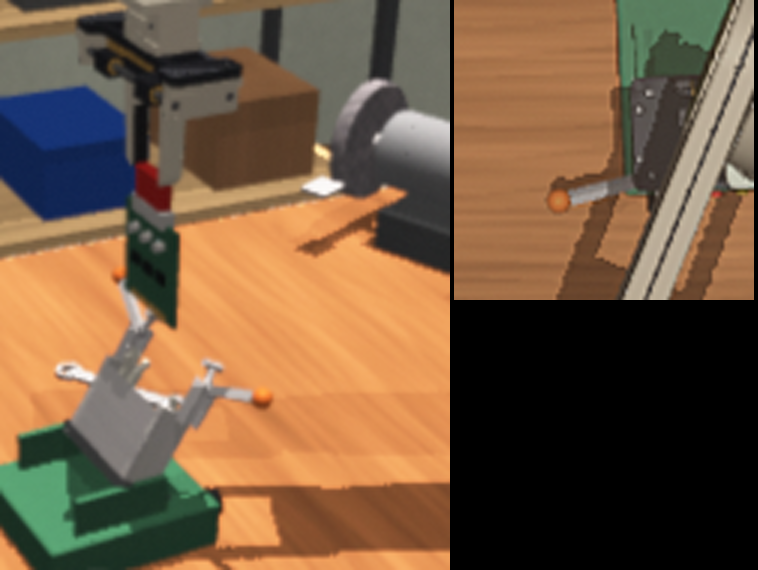

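View pics/wrist3.png

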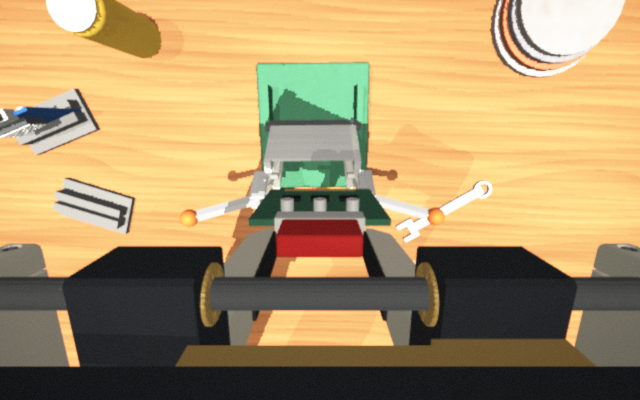

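```bash
cat > fit.py <<'E'
from h import *
from scipy.optimize import least_squares
def rk(q,P):
    c,s=np.cos(q[2]),np.sin(q[2]);a=.55
    Ry=np.array([[np.cos(a),0,-np.sin(a)],[0,1,0],[np.sin(a),0,np.cos(a)]])
    return np.array([[c,-s,0],[s,c,0],[0,0,1]])@Ry@np.array(P)+[q[0],q[1],.08]
def knob(q,sg,a): return rk(q,[0,sg*(.067+.08*np.sin(a)),.116+.08*np.cos(a)])
def blob(p,u,v,r=12,S=165,Hm=17):
    u,v=int(u),int(v);hh=cv2.cvtColor(p['img'][v-r:v+r+1,u-r:u+r+1],cv2.COLOR_BGR2HSV).astype(int)
    k=((hh[...,1]>S)&(hh[...,0]<Hm)).astype(np.uint8)
    n,l,st,c=cv2.connectedComponentsWithStats(k)
    i=1+st[1:,4].argmax();return c[i]+[u-r,v-r],st[i,4]
E
python3 - <<'E'
from fit import *
import pickle
P0=pickle.load(open('ps.pkl','rb'));P3=pickle.load(open('ps3.pkl','rb'));w=P3['wrist']
L,n1=blob(w,189,217,12,185);Rr,n2=blob(w,436,216,12,185);print(L,n1,Rr,n2)
mosaic('w3c',[(w,230,110,170,130)],4)
obs=[(P0['scene'],1,(367.25,192.6)),(P0['top'],1,(294.34,246.5)),(P0['scene'],-1,(320,152)),(P0['top'],-1,(409.74,241.2))]
ow=[(w,1,L),(w,-1,Rr)]
def mk(o):
    def res(q):
        r=[]
        for p,sg,uv in o: r+=list(proj(p,knob(q,sg,q[3] if sg>0 else q[4]))[0]-uv)
        return r+[(q[3]-1.2)*8,(q[4]-1.2)*8]
    return res
for nm,o in(('all',obs+ow),('w',ow),('old',obs)):
    s=least_squares(mk(o),[.6,-.16,.03,1.2,1.2]);print(nm,s.x.round(4),np.round(s.fun,2))
# card pose predicted in wrist: bottom corners etc
E
```

```text
[190.64 211.64] 25 [432.19512195 212.09756098] 41
all [ 0.605  -0.1618  0.0357  1.2537  1.2366] [-1.56  1.19 -0.52 -1.47 -1.13  0.31 -0.26 -0.8  -2.67  1.72  2.74  1.06
  0.43  0.29]
w [ 0.62   -0.1614  0.0532  1.0661  0.944 ] [-0.72  0.08  0.71  0.06 -1.07 -2.05]
old [ 0.6025 -0.1617  0.0392  1.2187  1.2205] [-0.38 -0.02 -0.07  0.28 -0.37 -0.09 -0.25  0.25  0.15  0.16]
```

View pics/w3c.png

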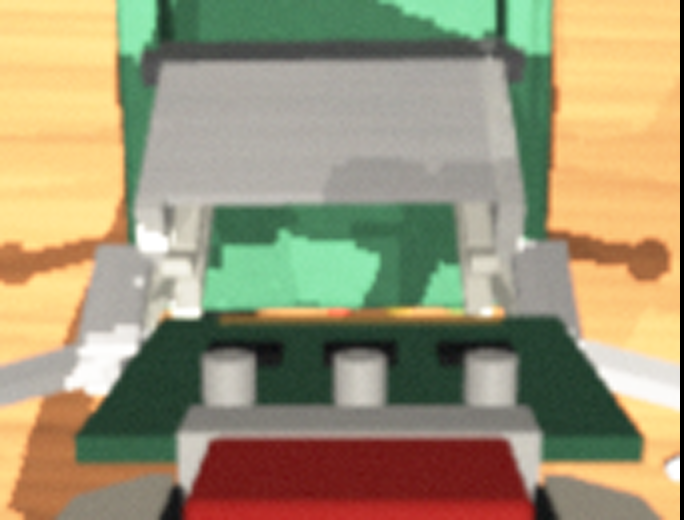

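Run:
```python
from fit import *
import pickle
P3=pickle.load(open('ps3.pkl','rb'));w=P3['wrist'];
mosaic('kn',[(w,174,202,30,30),(w,421,201,30,30)],12)
g=cv2.cvtColor(w['img'],cv2.COLOR_BGR2LAB)[...,1]
for u,v in((189,217),(436,216)):
    c=cv2.HoughCircles(cv2.resize(g[v-20:v+20,u-20:u+20],None,fx=4,fy=4,interpolation=2),cv2.HOUGH_GRADIENT,1,50,param1=80,param2=12,minRadius=22,maxRadius=44)
    print(None if c is None else c[0,:2]/4+[u-20,v-20,0])
```

```text
None
[[435.875      216.125        7.67500019]]
```

View pics/kn.png

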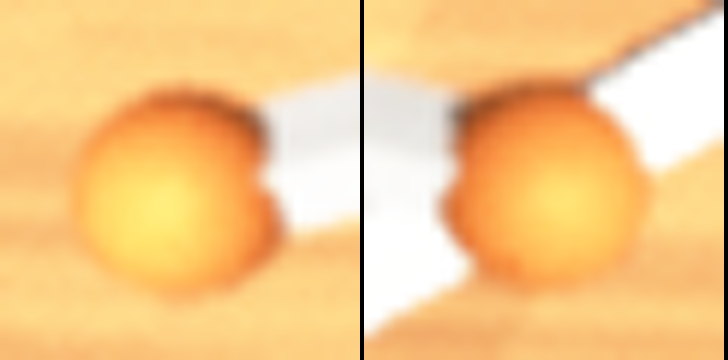

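Run:
```python
from fit import *
import pickle
P0=pickle.load(open('ps.pkl','rb'));P3=pickle.load(open('ps3.pkl','rb'));w=P3['wrist']
obs=[(P0['scene'],1,(367.25,192.6),1),(P0['top'],1,(294.34,246.5),1),(P0['scene'],-1,(320,152),1),(P0['top'],-1,(409.74,241.2),1)]
ow=[(w,1,(188.3,217.8),.6),(w,-1,(436,216.2),.6)]
def mk(o):
    def res(q):
        r=[]
        for p,sg,uv,k in o: r+=list((proj(p,knob(q,sg,q[3] if sg>0 else q[4]))[0]-uv)*k)
        return r+[(q[3]-1.2)*8,(q[4]-1.2)*8]
    return res
for nm,o in(('all',obs+ow),('w',ow),('old',obs)):
    s=least_squares(mk(o),[.6,-.16,.03,1.2,1.2]);print(nm,s.x.round(4),np.round(s.fun,2))
    print('plate edge w',proj(w,[rk(s.x,[.025,.05,.075]),rk(s.x,[.025,-.05,.075])]).round(1))
    print('plate edge top',proj(P0['top'],[rk(s.x,[.025,0,.075])]).round(1))
t=np.array([.5662,-.1724,.354]);M=np.array([[.0313,-.9995,0],[-.9995,-.0313,0],[0,0,-1]]).T
for X in([-.05,0,.0175],[.05,0,.0175],[-.05,0,.1175],[.05,0,.1175]): print(proj(w,t+M.T@0+np.array(X)@np.array([[.0313,-.9995,0],[-.9995,-.0313,0],[0,0,-1]])).round(1))
```

```text
all [ 0.6022 -0.1621  0.0395  1.2225  1.219 ] [-0.38 -0.02  0.06  0.36 -0.32 -0.18 -0.09  0.38  0.31 -0.1  -0.54 -0.2
  0.18  0.15]
plate edge w [[272.1 162.6]
 [352.1 161.9]]
plate edge top [[349.5 221.9]]
w [ 0.6028 -0.1626  0.0361  1.2025  1.2119] [ 0.44 -0.05 -0.44 -0.04  0.02  0.1 ]
plate edge w [[272.4 162. ]
 [352.4 161.6]]
plate edge top [[349.6 221.7]]
old [ 0.6025 -0.1617  0.0392  1.2187  1.2205] [-0.38 -0.02 -0.07  0.28 -0.37 -0.09 -0.25  0.25  0.15  0.16]
plate edge w [[271.8 162.3]
 [351.8 161.7]]
plate edge top [[349.3 221.8]]Traceback (most recent call last):
  File "<stdin>", line 17, in <module>
ValueError: matmul: Input operand 1 does not have enough dimensions (has 0, gufunc core with signature (n?,k),(k,m?)->(n?,m?) requires 1)
```

```bash
cat > plan.py <<'E'
from fit import *
Q=np.array([.6023,-.1622,.0385])
G=.1365 # grasp point height on card
def tcp(zb,th,xb=0,yb=0):
    """TCP when card's bottom edge is at rack (xb,yb,zb), card leaning th from vertical"""
    b=rk(Q,[xb,yb,zb]);c,s=np.cos(Q[2]),np.sin(Q[2])
    return b+G*np.array([-np.sin(th)*c,-np.sin(th)*s,np.cos(th)])-[0,0,.019]
E
python3 - <<'E'
from plan import *
import pickle
w=pickle.load(open('ps3.pkl','rb'))['wrist']
t=np.array([.5662,-.1724,.354]);T=np.array([[.0313,-.9995,0],[-.9995,-.0313,0],[0,0,-1]])
for X in([-.05,0,.0175],[.05,0,.0175],[-.05,0,.1175],[.05,0,.1175]): print(X,proj(w,t+np.array(X)@T).round(1))
for a in[(.150,0,.004),(.098,0,.004),(.091,0,.0)]+[(.088,th) for th in(0,.1,.2,.3,.4,.5,.55)]+[(.06,.55),(.03,.55),(.02,.55)]: print(a,tcp(*a).round(4))
E
```

```text
[-0.05, 0, 0.0175] [[248.4 221.4]]
[0.05, 0, 0.0175] [[390.3 221.4]]
[-0.05, 0, 0.1175] [[270.1 190.5]]
[0.05, 0, 0.1175] [[368.5 190.5]]
(0.15, 0, 0.004) [ 0.5274 -0.1651  0.3275]
(0.098, 0, 0.004) [ 0.5545 -0.164   0.2831]
(0.091, 0, 0.0) [ 0.5548 -0.164   0.2751]
(0.088, 0) [ 0.5563 -0.164   0.2725]
(0.088, 0.1) [ 0.5427 -0.1645  0.2718]
(0.088, 0.2) [ 0.5292 -0.165   0.2698]
(0.088, 0.3) [ 0.516  -0.1655  0.2664]
(0.088, 0.4) [ 0.5032 -0.166   0.2617]
(0.088, 0.5) [ 0.4909 -0.1665  0.2558]
(0.088, 0.55) [ 0.485  -0.1667  0.2524]
(0.06, 0.55) [ 0.4997 -0.1662  0.2285]
(0.03, 0.55) [ 0.5153 -0.1655  0.2029]
(0.02, 0.55) [ 0.5206 -0.1653  0.1944]
```

jog_arm:
  commands: [1,-0.0018,0.002,0.006,-0.4,1,-0.002,0.0024,0.01,0,1,-0.002,0.0024,0.013,0,1,-0.002,0.0024,0.013,0,1,-0.002,0.0022,0.008,0,1,0,0,0.004,0,1,0,0,0,0,1,0,0,0,0]

```text
t: 8.75
tool_pos: [0.555, -0.1632, 0.3023]
orientation: [-2.266, 2.176, -0.001]
force: [0.8, -0.3, -1.5]
opening: 0.0497
```

```bash
cat > look.py <<'E'
from plan import *
import pickle,sys
s=robot.read_state();print(s['t'],s['tool_pos'].round(4),R.from_rotvec(s['orientation']).as_matrix()[:,0].round(4),s['force'].round(2),s['wrist_torque'].round(3),s['opening'].round(4))
ps={n:cam(n) for n in('scene','wrist')};pickle.dump(ps,open('psx.pkl','wb'))
mosaic(sys.argv[1],[(ps['scene'],290,90,110,140),(ps['wrist'],240,120,160,140)],3)
E
python3 look.py m4
```

```text
Traceback (most recent call last):
  File "look.py", line 3, in <module>
    s=robot.read_state();print(s['t'],s['tool_pos'].round(4),R.from_rotvec(s['orientation']).as_matrix()[:,0].round(4),s['force'].round(2),s['wrist_torque'].round(3),s['opening'].round(4))
                                                                                                                                                                      ^^^^^^^^^^^^^^^^^^
AttributeError: 'float' object has no attribute 'round'
```

```bash
sed -i "s/s\['opening'\].round(4)/round(s['opening'],4)/" look.py; python3 look.py m4
```

```text
8.75 [ 0.555  -0.1632  0.3023] [ 4.080e-02 -9.992e-01  2.000e-04] [ 0.79 -0.32 -1.53] [ 0.072 -0.064 -0.026] 0.0497
```

View pics/m4.png

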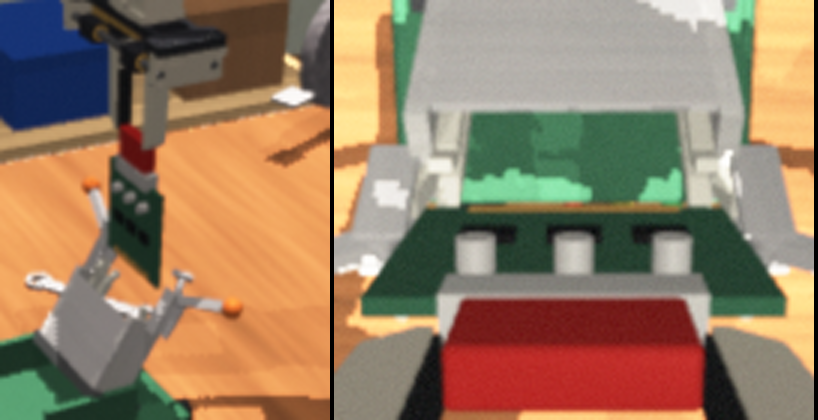

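jog_arm:
  commands: [1,0,-0.001,0.006,0,1,0,0,0.008,0,1,0,0,0.008,0,1,0,0,0.005,0,1,0,0,0.002,0,1,0,0,0,0]

```text
t: 9.35
tool_pos: [0.5554, -0.163, 0.2716]
orientation: [2.266, -2.175, -0.003]
force: [-0.5, 0.1, -2.5]
opening: 0.0492
```

jog_arm:
  commands: [1,0,0.003,0.0001,0,1,0,0.0045,0.0003,0,1,0,0.0055,0.0005,0,1,0,0.006,0.0007,0,1,0,0.006,0.0009,0,1,0,0.005,0.0009,0,1,0,0.004,0.0009,0,1,0,0,0,0]

```text
t: 10.02
tool_pos: [0.5212, -0.1646, 0.2686]
orientation: [2.266, -2.176, -0.0]
force: [-0.3, -0.2, -2.7]
opening: 0.0493
```

```bash
python3 look.py m5
```

```text
10.0167 [ 0.5212 -0.1646  0.2686] [ 0.0404 -0.9992  0.    ] [-0.29 -0.2  -2.71] [ 0.011  0.017 -0.016] 0.0493
```

View pics/m5.png

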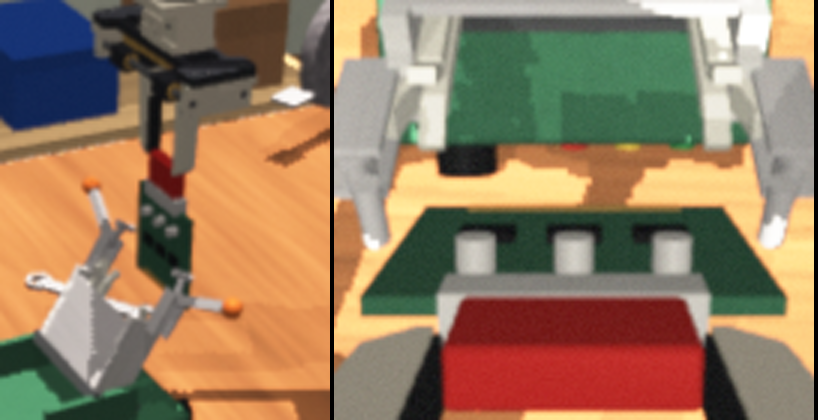

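jog_arm:
  commands: [1,0,0,-0.008,0,1,0,0,-0.012,0,1,0,-0.004,-0.003,0,1,0,-0.008,0,0,1,0,-0.01,0,0,1,0,-0.009,0,0,1,0,-0.0055,0,0,1,0,0,0.004,0,1,0,0,0.006,0,1,0,0,0.006,0,1,0,0,0.003,0,1,0,0,0.002,0,1,0,0,0,0]

```text
t: 11.2
tool_pos: [0.5579, -0.1629, 0.2698]
orientation: [2.266, -2.175, -0.002]
force: [0.3, 0.1, -2.0]
opening: 0.0491
```

```bash
python3 look.py m6
```

```text
11.2 [ 0.5579 -0.1629  0.2698] [ 4.070e-02 -9.992e-01 -5.000e-04] [ 0.28  0.11 -2.01] [ 0.007  0.046 -0.009] 0.0491
```

View pics/m6.png

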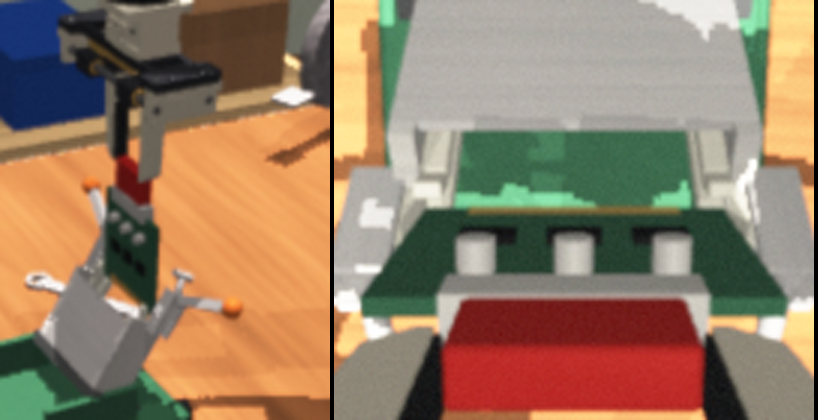

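```bash
cat > ov.py <<'E'
from plan import *
import pickle,sys
ps=pickle.load(open('psx.pkl','rb'));t=np.array(eval(sys.argv[2]));th=float(sys.argv[3]) if len(sys.argv)>3 else 0
c,s=np.cos(Q[2]),np.sin(Q[2]);Z=np.array([-np.sin(th)*c,-np.sin(th)*s,np.cos(th)]);Y=np.array([-s,c,0])
b=t+[0,0,.019]-G*Z
card=[b+Y*y+Z*z for y,z in((-.05,0),(.05,0),(.05,.1),(-.05,.1))]
rack=[[rk(Q,[x,y,98e-3]) for x,y in((-.0125,-.0565),(.0125,-.0565),(.0125,.0565),(-.0125,.0565))],[rk(Q,[x,y,78e-3]) for x,y in((-.0036,-.0515),(.0036,-.0515),(.0036,.0515),(-.0036,.0515))],[rk(Q,[.025,.05,.075]),rk(Q,[.025,-.05,.075]),rk(Q,[.025,-.05,.01]),rk(Q,[.025,.05,.01])]]
out=[]
for n,(u,v,w,h) in(('scene',(290,90,110,140)),('wrist',(240,120,160,140))):
    p=ps[n];im=cv2.resize(p['img'][v:v+h,u:u+w],None,fx=4,fy=4,interpolation=2)
    for P,col in((card,(255,0,255)),(rack[0],(255,255,0)),(rack[1],(0,255,255)),(rack[2],(255,0,0))):
        cv2.polylines(im,[((proj(p,np.array(P))-[u,v]+.5)*4).round().astype(np.int32)],True,col,1)
    out.append(im)
H=max(i.shape[0] for i in out)
im=np.hstack([cv2.copyMakeBorder(i,0,H-i.shape[0],0,4,0) for i in out])
cv2.imwrite('pics/'+sys.argv[1]+'.png',cv2.resize(im,None,fx=.74,fy=.74,interpolation=cv2.INTER_AREA))
E
python3 ov.py o6 '[.5579,-.1629,.2698]'
```

```text
(no output)
```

View pics/o6.png

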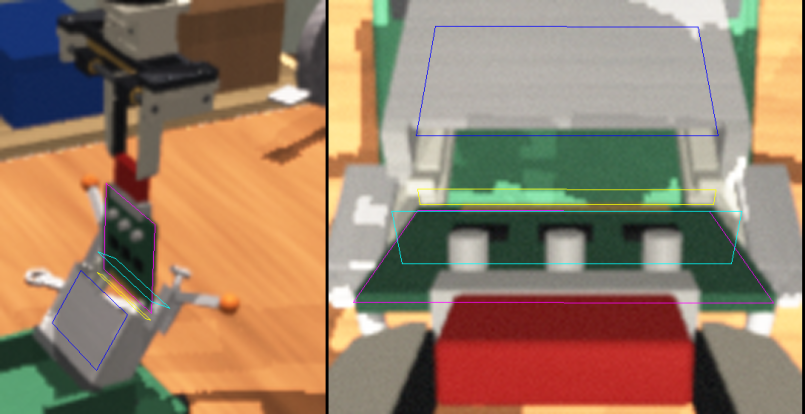

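jog_arm:
  commands: [1,0,0,0.002,0,1,0,0,0.002,0,1,0,0,0,0,1,0,0,0,0]

```text
t: 11.63
tool_pos: [0.5583, -0.1631, 0.2665]
orientation: [2.266, -2.176, -0.0]
force: [-0.2, 0.1, -2.9]
opening: 0.0498
```

jog_arm:
  commands: [1,0,0.002,0.002,0,1,0,0.003,0.002,0,1,0,0.003,0.002,0,1,0,0.003,0.002,0,1,0,0,0,0]

```text
t: 12.05
tool_pos: [0.5468, -0.1635, 0.2582]
orientation: [2.266, -2.176, -0.001]
force: [0.5, 0.4, -2.5]
opening: 0.0495
```

```bash
python3 look.py m7; python3 ov.py o7 '[.547,-.1633,.258]' 0.09
```

```text
12.05 [ 0.5468 -0.1635  0.2582] [ 4.070e-02 -9.992e-01 -1.000e-04] [ 0.5   0.38 -2.5 ] [-0.009 -0.169  0.046] 0.0495
```

View pics/o7.png

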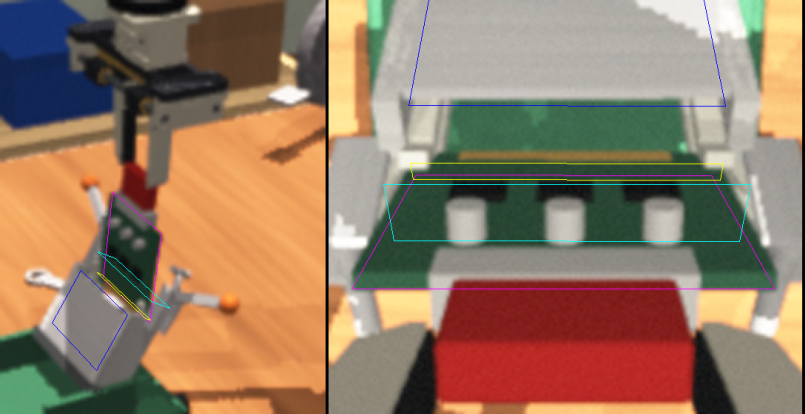

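jog_arm:
  commands: [1,0,0.003,0,0,1,0,0.0045,0.0004,0,1,0,0.0045,0.0008,0,1,0,0.005,0.0012,0,1,0,0.005,0.0015,0,1,0,0.005,0.0017,0,1,0,0.005,0.0019,0,1,0,0.0045,0.002,0,1,0,0,0,0]

```text
t: 12.9
tool_pos: [0.51, -0.165, 0.2487]
orientation: [2.266, -2.176, -0.001]
force: [0.9, 0.8, -3.0]
opening: 0.0492
```

```bash
python3 look.py m8; python3 ov.py o8 "$(python3 -c "
from plant import robot;print(robot.read_state()['tool_pos'].tolist())")" 0.4
```

```text
12.9 [ 0.51   -0.165   0.2487] [ 4.050e-02 -9.992e-01 -2.000e-04] [ 0.85  0.77 -3.04] [ 0.024 -0.12   0.06 ] 0.0492
```

View pics/o8.png

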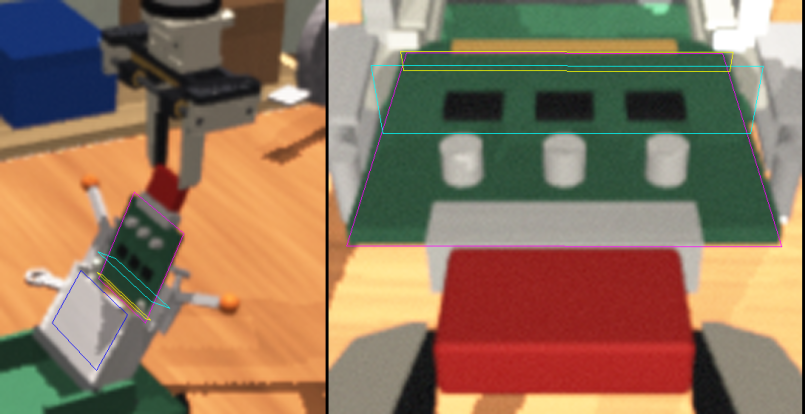

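jog_arm:
  commands: [1,0,0.0045,0.0018,0,1,0,0.0045,0.002,0,1,0,0.0045,0.0023,0,1,0,0.004,0.0023,0,1,0,0,0,0]

```text
t: 13.42
tool_pos: [0.4925, -0.1656, 0.2401]
orientation: [2.266, -2.176, -0.001]
force: [0.2, -0.5, -2.0]
opening: 0.0494
```

jog_arm:
  commands: [1,0,-0.001,0.0017,0,1,0,-0.002,0.0034,0,1,0,-0.0026,0.0043,0,1,0,-0.0026,0.0043,0,1,0,-0.0026,0.0043,0,1,0,-0.001,0.0017,0,1,0,0,0,0]

```text
t: 14.0
tool_pos: [0.5052, -0.165, 0.22]
orientation: [2.266, -2.175, -0.002]
force: [0.0, 0.5, -2.8]
opening: 0.0497
```

```bash
python3 look.py m9; python3 ov.py o9 "$(python3 -c "
from plant import robot;print(robot.read_state()['tool_pos'].tolist())")" 0.55
```

```text
14.0 [ 0.5052 -0.165   0.22  ] [ 4.100e-02 -9.992e-01 -7.000e-04] [ 0.03  0.53 -2.85] [ 0.022 -0.218  0.054] 0.0497
```

View pics/o9.png

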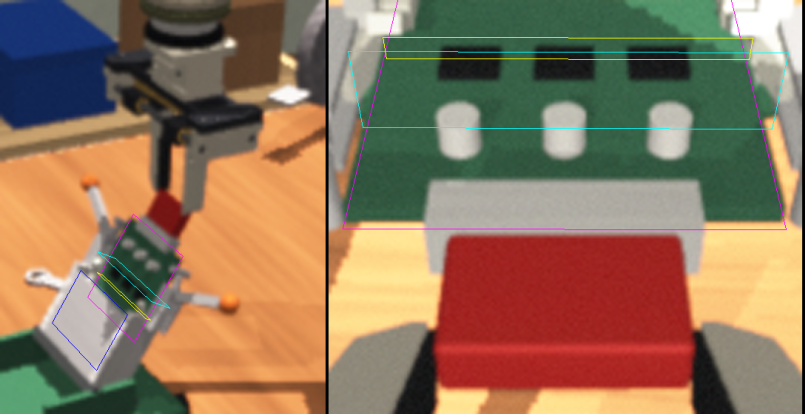

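jog_arm:
  commands: [1,0,-0.0016,0.0026,0,1,0,-0.0021,0.0034,0,1,0,-0.0021,0.0034,0,1,0,-0.0021,0.0034,0,1,0,-0.0021,0.0034,0,1,0,-0.0016,0.0026,0,1,0,-0.001,0.0017,0,1,0,0,0,0,1,0,0,0,0]

```text
t: 14.85
tool_pos: [0.5179, -0.1646, 0.2004]
orientation: [2.266, -2.175, -0.001]
force: [0.4, -0.1, -1.7]
opening: 0.0492
```

```bash
cat > f.py <<'E'
from plan import *
s=robot.read_state();z=rk(Q,[0,0,1])-rk(Q,[0,0,0])
g=s['tool_pos']+[0,0,.019]
M=np.array([rk(Q,e)-rk(Q,[0,0,0]) for e in np.eye(3)])
print(s['t'],s['tool_pos'].round(4),'grasp in rack',(M@(g-[Q[0],Q[1],.08])).round(4),'F rack',(M@s['force']).round(2),s['wrist_torque'].round(2),s['opening'])
E
python3 f.py
```

```text
14.85 [ 0.5179 -0.1646  0.2004] grasp in rack [0.0008 0.0008 0.163 ] F rack [-0.51 -0.11 -1.67] [ 0.08 -0.19  0.03] 0.04916180964632098
```

jog_arm:
  commands: [1,0,-0.0005,0.0009,0,1,0,-0.0005,0.0009,0,1,0,-0.0005,0.0009,0,1,0,0,0,0]

```text
t: 15.18
tool_pos: [0.5194, -0.1646, 0.1977]
orientation: [2.266, -2.176, -0.0]
force: [1.3, -0.2, -2.3]
opening: 0.0492
```

```bash
python3 f.py
```

```text
15.1833 [ 0.5194 -0.1646  0.1977] grasp in rack [0.0007 0.0008 0.1599] F rack [-0.15 -0.21 -2.65] [ 0.09 -0.13  0.02] 0.049179948414395595
```

jog_arm:
  commands: [1,0,-0.0005,0.0009,0,1,0,-0.0005,0.0009,0,1,0,0,0,0]

```text
t: 15.43
tool_pos: [0.5204, -0.1646, 0.1958]
orientation: [2.266, -2.176, -0.0]
force: [0.1, -0.0, -2.6]
opening: 0.0495
```

```bash
python3 f.py
```

```text
15.4333 [ 0.5204 -0.1646  0.1958] grasp in rack [0.0006 0.0008 0.1578] F rack [-1.23 -0.01 -2.27] [-0.02 -0.14  0.04] 0.0494541997583492
```

jog_arm:
  commands: [1,0,-0.0005,0.0009,0,1,0,0,0,0]

```text
t: 15.6
tool_pos: [0.5209, -0.1646, 0.195]
orientation: [2.266, -2.176, -0.0]
force: [0.3, 0.2, -3.3]
opening: 0.0492
```

```bash
python3 f.py
```

```text
15.6 [ 0.5209 -0.1646  0.195 ] grasp in rack [0.0006 0.0008 0.1568] F rack [-1.49  0.17 -3.01] [ 0.02 -0.16  0.01] 0.04916837540275919
```

jog_arm:
  commands: [1,0,-0.0005,0.0009,0,1,0,0,0,0]

```text
t: 15.77
tool_pos: [0.5214, -0.1645, 0.194]
orientation: [2.266, -2.176, -0.0]
force: [1.7, 1.0, -2.0]
opening: 0.0494
```

```bash
python3 f.py
```

```text
15.7667 [ 0.5214 -0.1645  0.194 ] grasp in rack [0.0005 0.0008 0.1557] F rack [ 0.41  0.9  -2.6 ] [ 0.06 -0.21 -0.05] 0.049448285838870745
```

jog_arm:
  commands: [1,0,-0.0005,0.0009,0,1,0,0,0,0]

```text
t: 15.93
tool_pos: [0.5218, -0.1647, 0.194]
orientation: [2.266, -2.176, 0.001]
force: [-2.5, 0.2, 3.3]
opening: 0.0493
```

```bash
python3 f.py
```

```text
15.9333 [ 0.5218 -0.1647  0.194 ] grasp in rack [0.0009 0.0006 0.1555] F rack [-0.36  0.26  4.12] [0.13 0.38 0.01] 0.0493463042113091
```

jog_arm:
  commands: [1,0,0,0,0,1,0,0,0,0,1,0,0,0,0]

```text
t: 16.18
tool_pos: [0.5219, -0.1647, 0.194]
orientation: [2.266, -2.176, 0.001]
force: [-3.5, 0.6, 6.1]
opening: 0.0496
```

```bash
python3 f.py; python3 look.py m10; python3 ov.py o10 "$(python3 -c "
from plant import robot;print(robot.read_state()['tool_pos'].tolist())")" 0.55
```

```text
16.1833 [ 0.5219 -0.1647  0.194 ] grasp in rack [0.0009 0.0006 0.1554] F rack [0.25 0.73 7.04] [0.14 0.59 0.02] 0.04962835546197652
16.1833 [ 0.5219 -0.1647  0.194 ] [ 4.080e-02 -9.992e-01  4.000e-04] [-3.49  0.6   6.13] [0.138 0.592 0.018] 0.0496
```

View pics/o10.png

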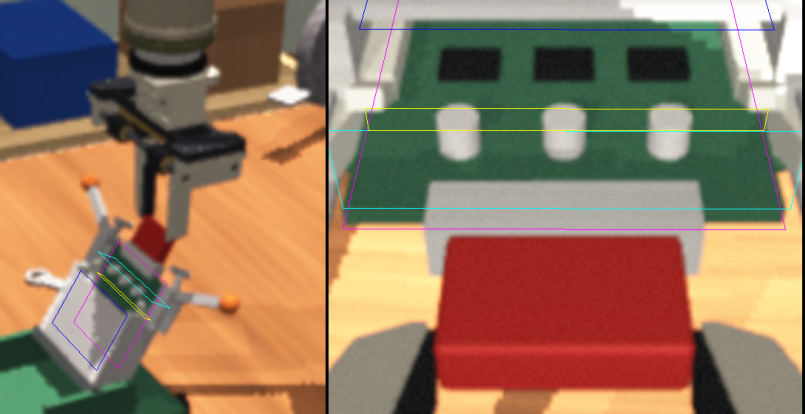

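jog_arm:
  commands: [1,0,0.0003,-0.0005,0,1,0,0,0,0,-0.3,0,0,0,0,-0.3,0,0,0,0,-0.3,0,0,0,0,-0.3,0,0,0,0]

```text
t: 16.78
tool_pos: [0.5216, -0.1645, 0.1936]
orientation: [-2.266, 2.176, 0.0]
force: [-0.7, 0.5, -0.1]
opening: 0.0599
```

jog_arm:
  commands: [-0.3,0,0,-0.006,0,-0.3,0,0,-0.014,0,-0.3,0,0,-0.025,0,-0.3,0,0,-0.03,0,0,-0.012,0,-0.02,0,1,-0.025,0,-0.005,0,1,-0.03,0,0,0,1,-0.03,0,0,0,1,-0.03,0,0,0,1,-0.03,0,0,0,1,-0.02,0,0,0,1,-0.01,0,0,0,1,0,0,0,0]
  grip_force: 10

```text
t: 17.87
tool_pos: [0.514, 0.024, 0.2943]
orientation: [-2.269, 2.172, -0.0]
force: [-0.5, 0.5, -0.6]
opening: 0.0053
```

```bash
cat > look2.py <<'E'
from plan import *
import pickle,sys
s=robot.read_state();print(s['t'],s['tool_pos'].round(4),R.from_rotvec(s['orientation']).as_matrix()[:,0].round(4),s['force'].round(2),round(s['opening'],4))
ps={n:cam(n) for n in('scene','top','wrist')};pickle.dump(ps,open('psx.pkl','wb'))
c,sn=np.cos(Q[2]),np.sin(Q[2]);Z=rk(Q,[0,0,1])-rk(Q,[0,0,0]);Y=np.array([-sn,c,0]);b=rk(Q,[0,0,float(sys.argv[2])])
card=[b+Y*y+Z*z for y,z in((-.05,0),(.05,0),(.05,.1),(-.05,.1))]
out=[]
for n,(u,v,w,h) in(('scene',(290,90,110,140)),('top',(270,180,170,90))):
    p=ps[n];im=cv2.resize(p['img'][v:v+h,u:u+w],None,fx=4,fy=4,interpolation=2)
    cv2.polylines(im,[((proj(p,np.array(card))-[u,v]+.5)*4).round().astype(np.int32)],True,(255,0,255),1);out.append(im)
out[1]=np.vstack([out[1],cv2.resize(ps['wrist']['img'],(680,425))[:200]])
H=max(i.shape[0] for i in out)
im=np.hstack([cv2.copyMakeBorder(i,0,H-i.shape[0],0,4,0) for i in out]);k=790/im.shape[1]
cv2.imwrite('pics/'+sys.argv[1]+'.png',cv2.resize(im,None,fx=k,fy=k,interpolation=cv2.INTER_AREA))
E
python3 look2.py m11 .019
```

```text
17.8667 [0.514  0.024  0.2943] [ 4.350e-02 -9.991e-01 -3.000e-04] [-0.53  0.5  -0.6 ] 0.0053
```

View pics/m11.png

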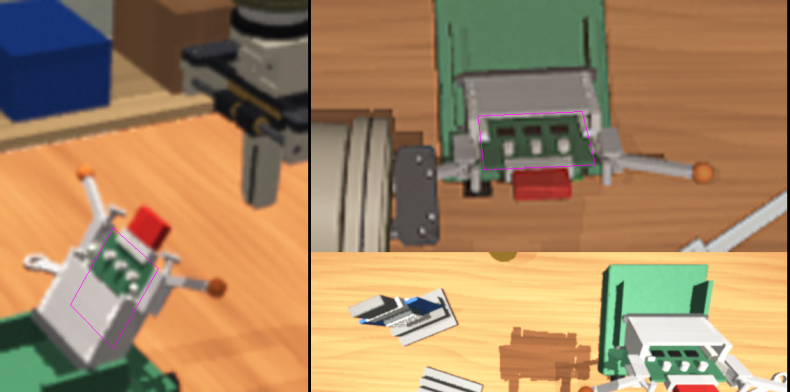

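```bash
cat > lev.py <<'E'
from plan import *
def tl(a,sg,off=.0275,dz=-.015):
    X=rk(Q,[0,sg*(.067+.08*np.sin(a)+off),.116+.08*np.cos(a)]); return X+[0,0,dz]
T=np.array([[.0435,-.9991,0],[-.9991,-.0435,0],[0,0,-1]])
if __name__=='__main__':
    import sys
    sg=int(sys.argv[1]);s=robot.read_state();p=s['tool_pos']
    print('to start',(T@(tl(1.22,sg,.0375)-p)).round(4))
    p=tl(1.22,sg,.0375)
    for a in[1.22,1.1,1.,.9,.8,.7,.6,.5,.4,.3,.2,.1,0,-.05]:
        n=tl(a,sg);print(a,n.round(4),(T@(n-p)*1e3).round(1));p=n
E
python3 lev.py 1
```

```text
to start [ 0.0072 -0.0061  0.1066]
1.22 [0.5208 0.0044 0.1873] [10.   0.1  0. ]
1.1 [5.164e-01 4.000e-04 1.948e-01] [ 3.8  4.6 -7.5]
1.0 [ 0.5129 -0.0037  0.2007] [ 4.   3.6 -5.9]
0.9 [ 0.5097 -0.0085  0.2063] [ 4.6  3.4 -5.5]
0.8 [ 0.5068 -0.0139  0.2114] [ 5.3  3.2 -5.1]
0.7 [ 0.5041 -0.0198  0.2161] [ 5.8  2.9 -4.6]
0.6 [ 0.5019 -0.0263  0.2202] [ 6.4  2.6 -4.1]
0.5 [ 0.4999 -0.0332  0.2237] [ 6.8  2.2 -3.6]
0.4 [ 0.4984 -0.0405  0.2267] [ 7.2  1.9 -3. ]
0.3 [ 0.4972 -0.048   0.229 ] [ 7.5  1.5 -2.3]
0.2 [ 0.4965 -0.0558  0.2307] [ 7.7  1.1 -1.7]
0.1 [ 0.4962 -0.0637  0.2318] [ 7.9  0.7 -1. ]
0 [ 0.4963 -0.0717  0.2321] [ 8.   0.2 -0.3]
-0.05 [ 0.4965 -0.0757  0.232 ] [ 4.  -0.   0.1]
```

jog_arm:
  commands: [1,0.002,-0.002,0.015,0,1,0.003,-0.002,0.025,0,1,0.002,-0.002,0.03,0,1,0,0,0.025,0,1,0,0,0.0116,0,1,0,0,0,0,1,0.005,0,0,0,1,0.005,0,0,0]

```text
t: 18.68
tool_pos: [0.5217, 0.0048, 0.1893]
orientation: [-2.265, 2.175, -0.003]
force: [-0.0, 0.3, 0.0]
opening: 0.0005
```

jog_arm:
  commands: [1,0.0038,0.0046,-0.0075,0,1,0.004,0.0036,-0.0059,0,1,0.0046,0.0034,-0.0055,0,1,0.0053,0.0032,-0.0051,0,1,0.0058,0.0029,-0.0046,0,1,0,0,0,0]

```text
t: 19.18
tool_pos: [0.5042, -0.0199, 0.2177]
orientation: [-2.265, 2.176, -0.004]
force: [-0.9, 0.1, 0.1]
opening: 0.0007
```

```bash
python3 look2.py m12 .019
```

```text
19.1833 [ 0.5042 -0.0199  0.2177] [ 4.010e-02 -9.992e-01  9.000e-04] [-0.89  0.09  0.12] 0.0007
```

View pics/m12.png

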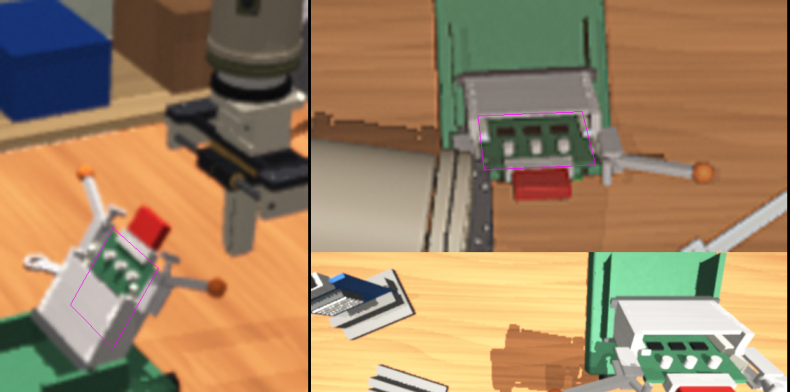

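jog_arm:
  commands: [1,-0.0236,0,0,0,1,0,-0.009,0.012,0,1,0,-0.0087,0.018,0,1,0,0,0.0024,0,1,0,0,0,0,1,0.004,0,0,0,1,0.003,0,0,0,1,0,0,0,0]

```text
t: 20.0
tool_pos: [0.5213, -0.0022, 0.1845]
orientation: [-2.265, 2.176, -0.002]
force: [0.6, -0.6, 0.3]
opening: 0.0005
```

jog_arm:
  commands: [1,0.002,0,0,0,1,0.001,0,0,0,1,0,0,0,0]

```text
t: 20.25
tool_pos: [0.5212, -0.0047, 0.1839]
orientation: [-2.266, 2.176, -0.001]
force: [0.1, 0.5, 0.7]
opening: 0.0007
```

jog_arm:
  commands: [1,0.002,0,0,0,1,0.001,0,0,0,1,0,0,0,0]

```text
t: 20.5
tool_pos: [0.5212, -0.0075, 0.1835]
orientation: [-2.266, 2.176, -0.0]
force: [0.3, 0.2, 0.2]
opening: 0.0008
```

jog_arm:
  commands: [1,0.002,0,0,0,1,0.001,0,0,0,1,0,0,0,0]

```text
t: 20.75
tool_pos: [0.5211, -0.0081, 0.1837]
orientation: [-2.266, 2.172, 0.005]
force: [-2.9, 9.5, 3.8]
opening: 0.0006
```

```bash
python3 look2.py m13 .019
python3 - <<'E'
from lev import *
import pickle
ps=pickle.load(open('psx.pkl','rb'))
mosaic('m13b',[(ps['scene'],330,130,70,80),(ps['wrist'],150,190,200,120)],4)
print(proj(ps['wrist'],knob(Q,1,1.22)),proj(ps['scene'],knob(Q,1,1.22)))
E
```

```text
20.75 [ 0.5211 -0.0081  0.1837] [ 0.042  -0.9991 -0.004 ] [-2.86  9.48  3.8 ] 0.0006
[[344.37785817 240.50741842]] [[366.81428965 192.527041  ]]
```

View pics/m13b.png

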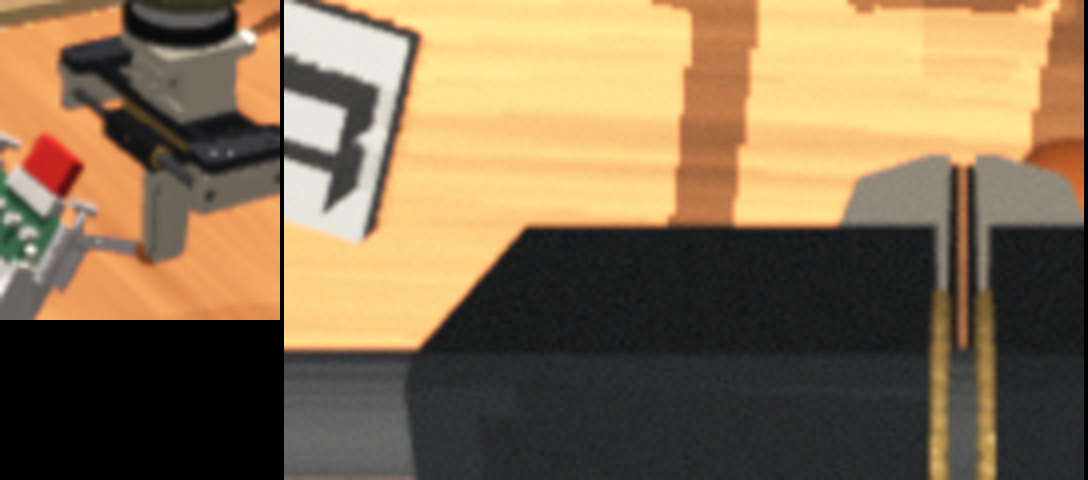

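jog_arm:
  commands: [1,0.002,0.0023,-0.0038,0,1,0.0018,0.0023,-0.0037,0,1,0.004,0.0036,-0.0059,0,1,0,0,0,0]

```text
t: 21.23
tool_pos: [0.5137, -0.0182, 0.1982]
orientation: [-2.266, 2.174, -0.001]
force: [-2.1, 4.3, 3.3]
opening: 0.0006
```

```bash
python3 look2.py m14 .019
```

```text
21.2333 [ 0.5137 -0.0182  0.1982] [ 4.130e-02 -9.991e-01 -5.000e-04] [-2.14  4.26  3.28] 0.0006
```

View pics/m14.png

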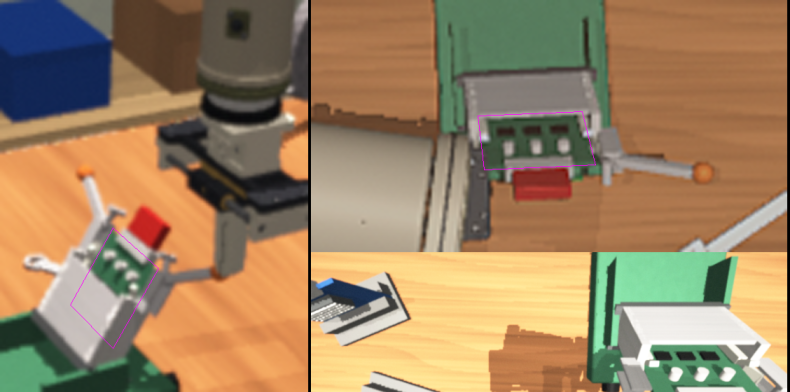

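jog_arm:
  commands: [1,0.0046,0.0034,-0.0052,0,1,0.0053,0.0032,-0.0048,0,1,0.0058,0.0029,-0.0044,0,1,0.0064,0.0026,-0.004,0,1,0.0068,0.0022,-0.0036,0,1,0,0,0,0]

```text
t: 21.88
tool_pos: [0.5012, -0.0479, 0.2211]
orientation: [-2.265, 2.174, -0.003]
force: [-3.4, 6.2, 13.3]
opening: 0.0004
```

```bash
python3 look2.py m15 .019
```

```text
21.8833 [ 0.5012 -0.0479  0.2211] [ 4.090e-02 -9.992e-01 -5.000e-04] [-3.37  6.2  13.31] 0.0004
```

View pics/m15.png

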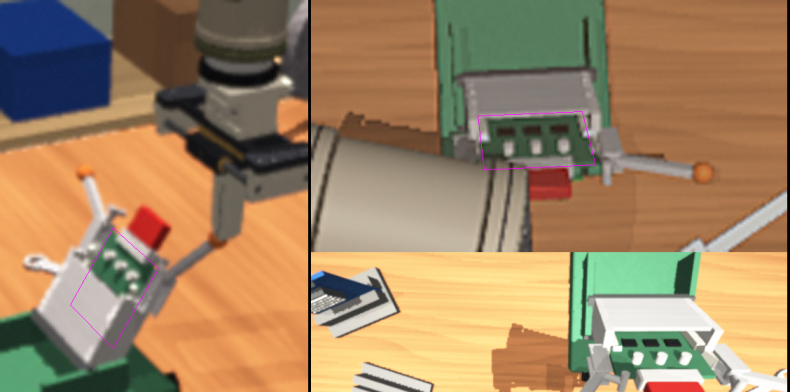

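Run:
```python
from lev import *
import pickle
ps=pickle.load(open('psx.pkl','rb'));p=ps['scene']
for a in(1.1,1,.9,.8,.7,.6): print(a,proj(p,knob(Q,1,a)).round(1),knob(Q,1,a).round(4))
print(proj(p,[.5012,-.0479,.2211]))
mosaic('m15b',[(p,340,140,50,60)],10)
```

```text
1.1 [[367.7 189.2]] [ 0.5174 -0.0271  0.2098]
1 [[368.1 186.5]] [ 0.514  -0.0312  0.2157]
0.9 [[368.4 183.7]] [ 0.5107 -0.036   0.2213]
0.8 [[368.5 181. ]] [ 0.5078 -0.0414  0.2264]
0.7 [[368.3 178.5]] [ 0.5052 -0.0473  0.2311]
0.6 [[368. 176.]] [ 0.5029 -0.0538  0.2352]
[[369.20450452 181.17472123]]
```

View pics/m15b.png

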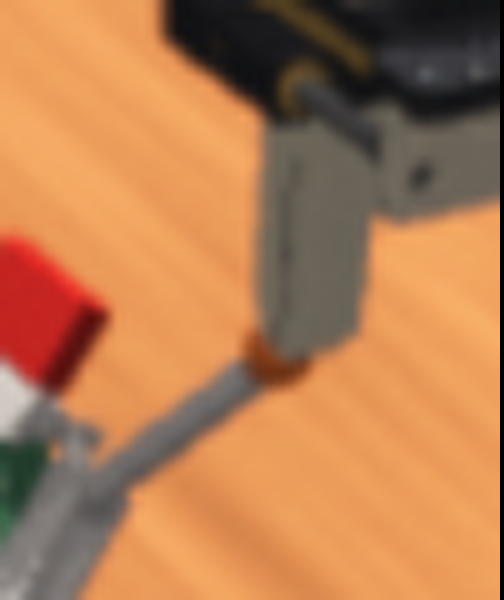

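Run:
```python
from lev import *
import pickle
ps=pickle.load(open('psx.pkl','rb'));p=ps['scene']
print(proj(p,[[.514,.024,.2943],[.514,.024,.3143],[.5219,-.1647,.194],[.5219,-.1647+.025,.194],[.5042,-.0199,.2177]]))
```

```text
[[380.55730489 170.22156329]
 [381.14988479 163.45643905]
 [343.15982805 172.90261692]
 [347.05654132 176.58705169]
 [373.24947751 186.99029924]]
```

jog_arm:
  commands: [1,-0.003,0,-0.004,0,1,-0.014,0,-0.002,0,1,-0.013,-0.001,0,0,1,0,0,0.014,0,1,0,0,0.015,0,1,0,0,0,0,1,0.002,0,0,0,1,0,0,0,0]

```text
t: 22.7
tool_pos: [0.5002, -0.0204, 0.1962]
orientation: [2.266, -2.176, 0.0]
force: [0.1, -0.0, 0.0]
opening: -0.0001
```

```bash
python3 look2.py m16 .019;python3 - <<'E'
from lev import *
import pickle
ps=pickle.load(open('psx.pkl','rb'));p=ps['scene']
mosaic('m16b',[(p,340,140,60,70)],8)
E
```

```text
22.7 [ 0.5002 -0.0204  0.1962] [ 4.050e-02 -9.992e-01  4.000e-04] [ 0.1  -0.01  0.04] -0.0001
```

View pics/m16b.png

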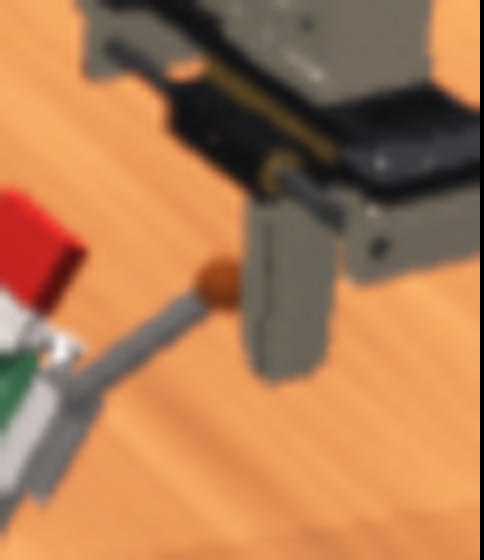

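jog_arm:
  commands: [1,0.004,0,0,0,1,0.0035,0,-0.001,0,1,0.0035,0.0008,-0.002,0,1,0.0035,0.0008,-0.002,0,1,0.0035,0.0008,-0.0015,0,1,0.0035,0.0008,-0.0015,0,1,0,0,0,0]

```text
t: 23.43
tool_pos: [0.4979, -0.0422, 0.2044]
orientation: [-2.266, 2.176, -0.001]
force: [0.1, 0.8, 0.4]
opening: 0.0003
```

```bash
cat > lk.py <<'E'
from lev import *
import pickle,sys
p=cam('scene');q=cam('top');pickle.dump(dict(scene=p,top=q),open('psx.pkl','wb'));mosaic(sys.argv[1],[(p,300,130,90,90),(q,270,180,170,90)],3);s=robot.read_state();print(s['t'],s['tool_pos'].round(4),s['force'].round(1))
E
python3 lk.py m17
```

```text
23.5333 [ 0.498  -0.0419  0.204 ] [0.4 0.8 0.2]
```

View pics/m17.png

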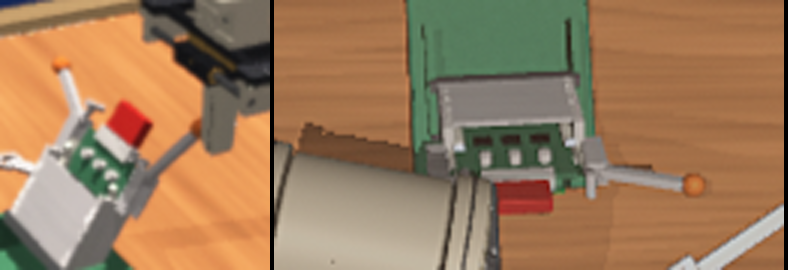

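jog_arm:
  commands: [1,0.0035,0.0006,-0.0012,0,1,0.0035,0.0006,-0.001,0,1,0.0035,0.0005,-0.0009,0,1,0.0035,0.0004,-0.0006,0,1,0.0035,0.0003,-0.0005,0,1,0,0,0,0]

```text
t: 24.03
tool_pos: [0.4963, -0.0593, 0.2085]
orientation: [-2.266, 2.175, -0.0]
force: [-0.4, 3.2, 3.4]
opening: 0.0007
```

```bash
python3 lk.py m18
```

```text
24.1333 [ 0.4963 -0.0592  0.2083] [-1.   3.1  2. ]
```

View pics/m18.png

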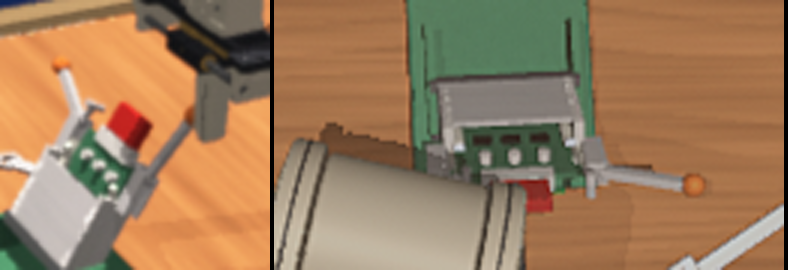

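jog_arm:
  commands: [1,0.003,0.0003,-0.0005,0,1,0.003,0.0002,-0.0003,0,1,0.003,0.0001,-0.0002,0,1,0.002,0,0,0,1,0,0,0,0]

```text
t: 24.55
tool_pos: [0.4961, -0.0702, 0.2092]
orientation: [-2.266, 2.175, -0.0]
force: [-0.7, 3.3, 2.6]
opening: 0.0006
```

```bash
python3 lk.py m19;python3 - <<'E'
from lev import *
import pickle
p=pickle.load(open('psx.pkl','rb'))['scene']
for a in(.4,.3,.2,.1,0): print(a,proj(p,knob(Q,1,a)).round(1),knob(Q,1,a).round(4))
E
```

```text
24.65 [ 0.4961 -0.0701  0.2091] [-0.1  3.   2.7]
0.4 [[366.7 171.5]] [ 0.4994 -0.0679  0.2417]
0.3 [[365.7 169.6]] [ 0.4983 -0.0755  0.244 ]
0.2 [[364.6 167.8]] [ 0.4976 -0.0833  0.2457]
0.1 [[363.4 166.3]] [ 0.4973 -0.0912  0.2468]
0 [[362. 165.]] [ 0.4974 -0.0992  0.2471]
```

View pics/m19.png

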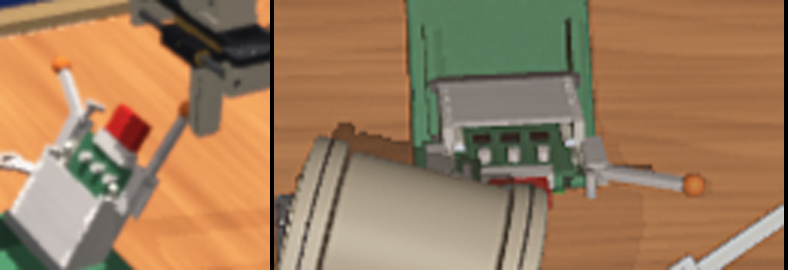

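jog_arm:
  commands: [1,0.002,0,0,0,1,0.001,0,0,0,1,0,0,0,0]

```text
t: 24.9
tool_pos: [0.4961, -0.0731, 0.2091]
orientation: [-2.266, 2.175, 0.0]
force: [-0.8, 4.6, 2.2]
opening: 0.0006
```

jog_arm:
  commands: [1,0.002,0,0,0,1,0.001,0,0,0,1,0,0,0,0]

```text
t: 25.15
tool_pos: [0.4962, -0.0748, 0.2091]
orientation: [-2.266, 2.174, 0.003]
force: [-0.8, 9.8, 4.9]
opening: 0.0008
```

jog_arm:
  commands: [1,0.001,0,0,0,1,0.001,0,0,0,1,0,0,0,0]

```text
t: 25.4
tool_pos: [0.4962, -0.0752, 0.2092]
orientation: [-2.266, 2.171, 0.006]
force: [-2.1, 17.1, 7.0]
opening: 0.0004
```

```bash
python3 lk.py m20
```

```text
25.5 [ 0.4962 -0.0752  0.2091] [-2.2 16.7  6.9]
```

View pics/m20.png

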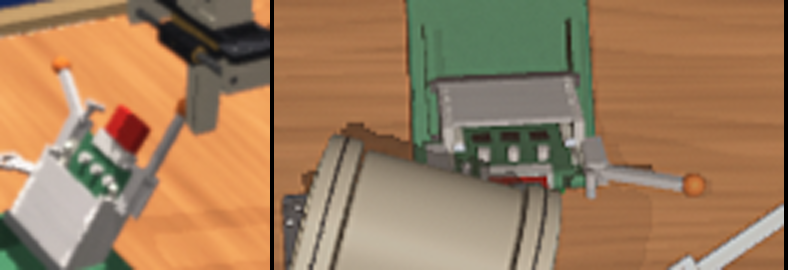

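Run:
```python
from lev import *
p=np.array([.4962,-.0752,.2091])
n=tl(1.22,-1,.0365,-.038);print(n.round(4),(T@(n-p)).round(4));p=n
for a in[1.22,1.1,1.,.9,.8,.7,.6,.5,.4,.3,.2,.1,0]:
    n=tl(a,-1,.0285,-.038);print(a,n.round(4),(T@(n-p)*1e3).round(1));p=n
```

```text
[ 0.5342 -0.3436  0.1643] [ 0.2698 -0.0263  0.0448]
1.22 [ 0.5339 -0.3356  0.1643] [-8. -0.  0.]
1.1 [ 0.5292 -0.3319  0.1718] [-3.9  4.6 -7.5]
1.0 [ 0.5254 -0.3281  0.1777] [-4.   3.6 -5.9]
0.9 [ 0.5218 -0.3236  0.1833] [-4.7  3.4 -5.5]
0.8 [ 0.5185 -0.3184  0.1884] [-5.3  3.1 -5.1]
0.7 [ 0.5154 -0.3127  0.1931] [-5.9  2.8 -4.6]
0.6 [ 0.5126 -0.3064  0.1972] [-6.4  2.5 -4.1]
0.5 [ 0.5102 -0.2997  0.2007] [-6.8  2.2 -3.6]
0.4 [ 0.5081 -0.2926  0.2037] [-7.2  1.8 -3. ]
0.3 [ 0.5064 -0.2851  0.206 ] [-7.5  1.4 -2.3]
0.2 [ 0.505  -0.2774  0.2077] [-7.8  1.  -1.7]
0.1 [ 0.5041 -0.2695  0.2088] [-7.9  0.6 -1. ]
0 [ 0.5036 -0.2616  0.2091] [-8.   0.2 -0.3]
```

jog_arm:
  commands: [1,-0.01,0,0,0,1,-0.015,0,-0.01,0,1,0,0,-0.03,0,1,0,0,-0.035,0,1,0.01,0,-0.015,0,1,0.025,0,0,0,1,0.038,0,0,0,1,0.038,0,0,0,1,0.038,0,0,0,1,0.038,0,0,0,1,0.038,0,0,0,1,0.02,-0.006,0,0,1,0.008,-0.006,0,0,1,0,-0.005,0,0]

```text
t: 26.67
tool_pos: [0.522, -0.308, 0.2977]
orientation: [2.261, -2.179, -0.001]
force: [0.0, -0.1, 0.1]
opening: 0.0005
```

jog_arm:
  commands: [1,0.012,-0.003,0,0,1,0.016,-0.004,0,0,1,0.008,-0.0036,0.005,0,1,0,0,0.02,0,1,0,0,0.035,0,1,0,0,0.035,0,1,0,0,0.025,0,1,0,0,0.013,0,1,0,0,0,0]

```text
t: 27.42
tool_pos: [0.5327, -0.3386, 0.1614]
orientation: [2.266, -2.174, -0.011]
force: [0.3, 1.1, 0.2]
opening: 0.0005
```

```bash
python3 lk.py m21
```

```text
27.5167 [ 0.535  -0.3406  0.1668] [-0.2 -0.1  0.9]
```

View pics/m21.png

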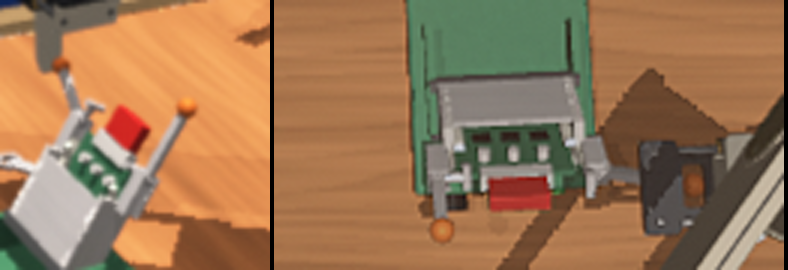

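jog_arm:
  commands: [1,-0.004,0,0.002,0,1,-0.003,0,0,0,1,-0.002,0.0023,-0.0038,0,1,-0.0019,0.0023,-0.0037,0,1,-0.004,0.0036,-0.0059,0,1,-0.0047,0.0034,-0.0055,0,1,-0.0053,0.0031,-0.0051,0,1,0,0,0,0]

```text
t: 28.18
tool_pos: [0.5196, -0.3178, 0.192]
orientation: [2.265, -2.176, 0.01]
force: [1.2, -4.5, 5.4]
opening: 0.0004
```

```bash
python3 lk.py m22
```

```text
28.2833 [ 0.5199 -0.3181  0.1914] [ 1.2 -4.7  6.7]
```

View pics/m22.png

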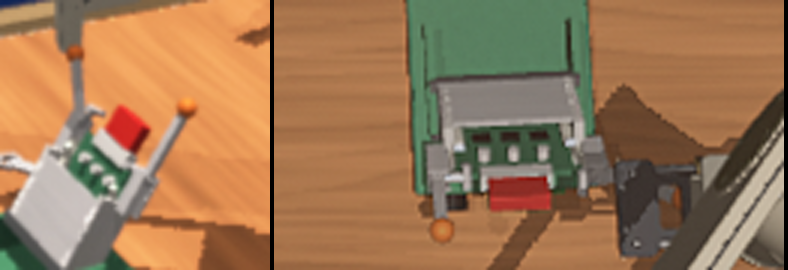

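Run:
```python
from lev import *
import pickle
p=pickle.load(open('psx.pkl','rb'))['scene']
mosaic('m22b',[(p,300,125,50,50)],12)
for a in(.9,.8,.7,.6): print(a,proj(p,knob(Q,-1,a)).round(1),knob(Q,-1,a).round(4))
```

```text
0.9 [[324.8 147.3]] [ 0.5207 -0.2951  0.2213]
0.8 [[326.5 146.3]] [ 0.5174 -0.29    0.2264]
0.7 [[328.2 145.5]] [ 0.5143 -0.2842  0.2311]
0.6 [[329.9 145. ]] [ 0.5115 -0.278   0.2352]
```

View pics/m22b.png

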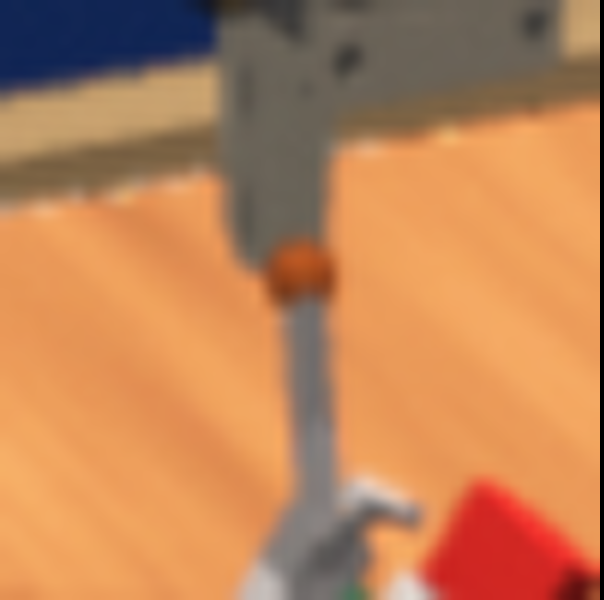

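jog_arm:
  commands: [1,0.008,0,0,0,1,0.006,0,0.006,0,1,0,0,0.012,0,1,0,0,0,0,1,-0.003,0,0,0,1,-0.0035,0.001,-0.002,0,1,-0.004,0.0025,-0.004,0,1,-0.0045,0.003,-0.0048,0,1,-0.005,0.003,-0.0046,0,1,0,0,0,0]

```text
t: 29.12
tool_pos: [0.5096, -0.3104, 0.1877]
orientation: [-2.267, 2.175, -0.004]
force: [0.8, 0.3, 0.2]
opening: 0.0003
```

```bash
python3 lk.py m23
python3 - <<'E'
from lev import *
import pickle
p=pickle.load(open('psx.pkl','rb'))['scene']
mosaic('m23b',[(p,300,125,50,50)],12)
E
```

```text
29.2167 [ 0.5096 -0.3108  0.1865] [-0.4 -0.   0.5]
```

View pics/m23b.png

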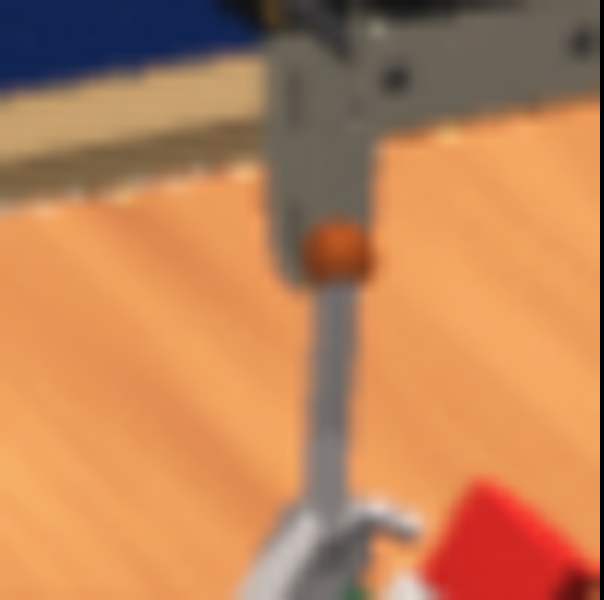

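jog_arm:
  commands: [1,-0.0025,-0.002,-0.001,0,1,-0.0025,-0.001,-0.002,0,1,-0.0025,0.001,-0.002,0,1,-0.003,0.001,-0.002,0,1,-0.0035,0.001,-0.0017,0,1,-0.0035,0.001,-0.0015,0,1,-0.0035,0.0008,-0.0013,0,1,-0.0035,0.0007,-0.0011,0,1,0,0,0,0]

```text
t: 29.97
tool_pos: [0.5059, -0.2855, 0.1983]
orientation: [-2.267, 2.174, 0.0]
force: [-0.3, -0.1, 0.9]
opening: 0.0005
```

```bash
python3 lk.py m24
python3 - <<'E'
from lev import *
import pickle
p=pickle.load(open('psx.pkl','rb'))['scene']
mosaic('m24b',[(p,300,125,60,50)],12)
for a in(.5,.4,.3,.2,.1,0): print(a,proj(p,knob(Q,-1,a)).round(1),knob(Q,-1,a).round(4))
E
```

```text
30.0667 [ 0.5058 -0.2857  0.1978] [-0.2 -0.2 -0.3]
0.5 [[331.6 144.7]] [ 0.5091 -0.2712  0.2387]
0.4 [[333.2 144.6]] [ 0.507  -0.2641  0.2417]
0.3 [[334.8 144.8]] [ 0.5053 -0.2566  0.244 ]
0.2 [[336.3 145.2]] [ 0.504  -0.2489  0.2457]
0.1 [[337.8 145.8]] [ 0.503  -0.2411  0.2468]
0 [[339.1 146.7]] [ 0.5025 -0.2331  0.2471]
```

View pics/m24b.png

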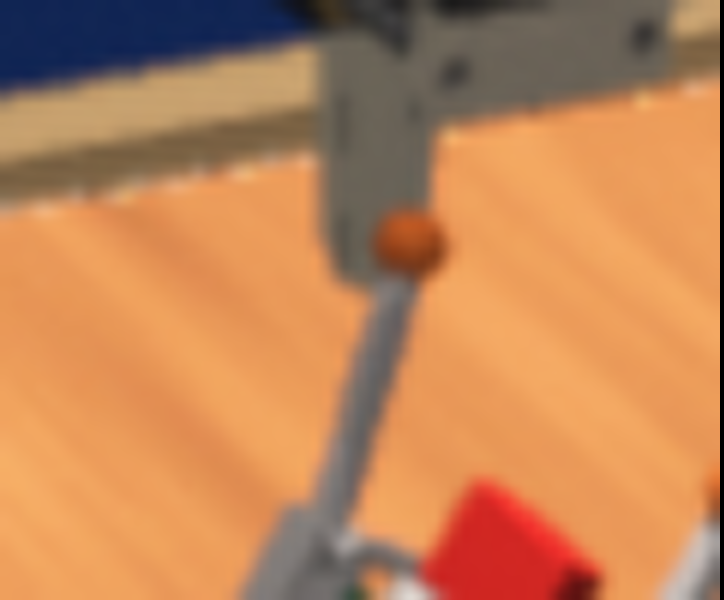

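jog_arm:
  commands: [1,-0.0035,0.0003,-0.0008,0,1,-0.0035,0.0003,-0.0007,0,1,-0.0035,0.0002,-0.0006,0,1,-0.0035,0.0002,-0.0005,0,1,-0.0035,0.0001,-0.0003,0,1,-0.003,0,0,0,1,0,0,0,0]

```text
t: 30.65
tool_pos: [0.5039, -0.2653, 0.2009]
orientation: [-2.267, 2.175, 0.0]
force: [0.3, 1.0, -0.2]
opening: 0.0006
```

jog_arm:
  commands: [1,-0.002,0,0,0,1,-0.001,0,0,0,1,0,0,0,0]

```text
t: 30.9
tool_pos: [0.5037, -0.2628, 0.2009]
orientation: [-2.266, 2.175, 0.0]
force: [-0.5, -0.2, -0.3]
opening: 0.0003
```

jog_arm:
  commands: [1,-0.002,0,0,0,1,-0.001,0,0,0,1,0,0,0,0]

```text
t: 31.15
tool_pos: [0.5035, -0.2602, 0.201]
orientation: [2.266, -2.176, 0.0]
force: [-0.2, -1.6, 1.8]
opening: 0.0005
```

```bash
python3 lk.py m25
```

```text
31.25 [ 0.5035 -0.2601  0.201 ] [-0.5 -2.3  0.6]
```

View pics/m25.png

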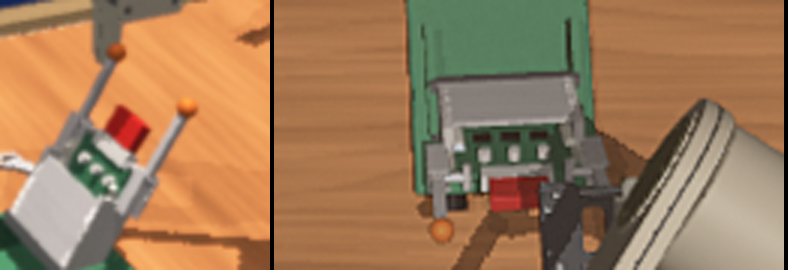

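jog_arm:
  commands: [1,-0.002,0,0,0,1,-0.001,0,0,0,1,0,0,0,0]

```text
t: 31.5
tool_pos: [0.5034, -0.258, 0.2012]
orientation: [2.265, -2.175, 0.002]
force: [-0.8, -5.8, 1.1]
opening: 0.0003
```

jog_arm:
  commands: [1,-0.002,0,0,0,1,0,0,0,0,1,0,0,0,0]

```text
t: 31.75
tool_pos: [0.5034, -0.2576, 0.2014]
orientation: [2.263, -2.176, 0.006]
force: [-0.1, -13.1, -0.1]
opening: 0.0003
```

jog_arm:
  commands: [1,-0.0015,0,0,0,1,0,0,0,0,1,0,0,0,0]

```text
t: 32.0
tool_pos: [0.5034, -0.2574, 0.2015]
orientation: [2.261, -2.176, 0.008]
force: [0.4, -18.7, -1.3]
opening: 0.0002
```

jog_arm:
  commands: [1,0.008,0,0,0,1,0.02,0,-0.004,0,1,0.01,0,-0.025,0,1,0,0,-0.035,0,1,0,0,-0.035,0,1,0,0.02,-0.025,0,1,-0.02,0.035,-0.01,0,1,-0.02,0.035,0,0,1,-0.02,0.03,0,0,1,-0.02,0.01,0,0,1,-0.02,0,0,0,1,-0.01,0,0,0,1,0,0,0,0,1,0,0,0,0]

```text
t: 33.17
tool_pos: [0.3709, -0.1868, 0.3349]
orientation: [-2.268, 2.174, -0.0]
force: [-0.1, -0.5, 0.2]
opening: 0.0005
```

```bash
cat > fin.py <<'E'
from lev import *
import pickle,sys
s=robot.read_state();print(s['t'],s['tool_pos'].round(4),s['force'].round(1))
ps={n:cam(n) for n in('scene','top','wrist')};pickle.dump(ps,open('psf.pkl','wb'))
for n in ps:
    for sg in(1,-1): print(n,sg,[(a,proj(ps[n],knob(Q,sg,a))[0].round(1).tolist()) for a in(.2,.1,0)])
cv2.imwrite('pics/fw%s.png'%sys.argv[1],ps['wrist']['img'])
mosaic('f'+sys.argv[1],[(ps['scene'],300,130,90,90),(ps['top'],290,180,110,90)],4)
E
python3 fin.py 1
```

```text
33.1667 [ 0.3709 -0.1868  0.3349] [-0.1 -0.5  0.2]
scene 1 [(0.2, [364.6, 167.8]), (0.1, [363.4, 166.3]), (0, [362.0, 165.0])]
scene -1 [(0.2, [336.3, 145.2]), (0.1, [337.8, 145.8]), (0, [339.1, 146.7])]
top 1 [(0.2, [319.3, 257.0]), (0.1, [322.7, 257.2]), (0, [326.1, 257.1])]
top -1 [(0.2, [389.1, 253.8]), (0.1, [385.9, 254.3]), (0, [382.6, 254.5])]
wrist 1 [(0.2, [198.4, 42.2]), (0.1, [207.7, 42.8]), (0, [217.4, 43.0])]
wrist -1 [(0.2, [400.6, 42.8]), (0.1, [391.2, 43.3]), (0, [381.5, 43.4])]
```

View pics/f1.png

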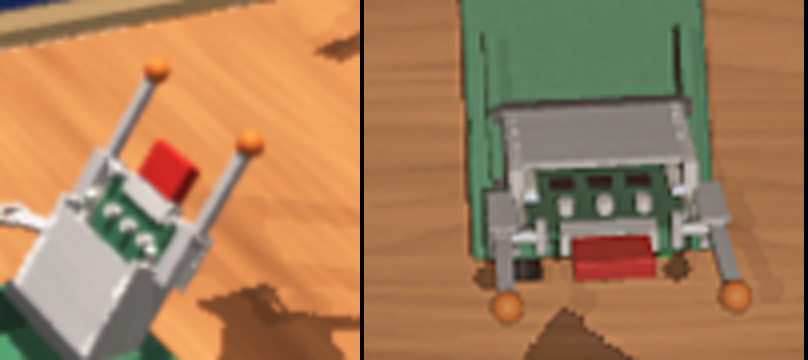

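View pics/fw1.png

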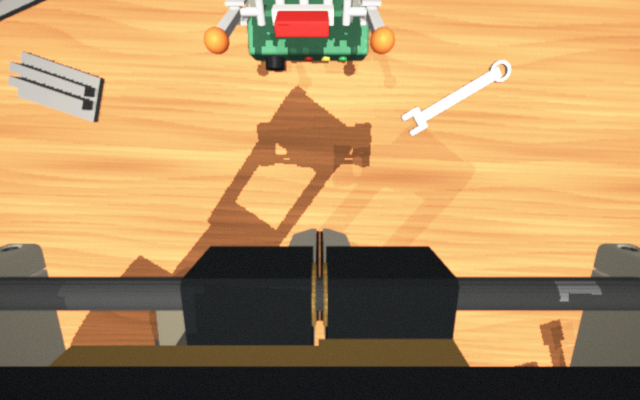

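Run:
```python
from lev import *
import pickle
from scipy.optimize import minimize
ps=pickle.load(open('psf.pkl','rb'))
win={'scene':(330,160,24,28),'top':(338,232,34,22),'wrist':(265,0,80,45)}
B=np.array([[a,b,c] for a in(-.007,.007) for b in(-.025,.025) for c in(-.016,.016)])
ms={}
for n,(u,v,w,h) in win.items():
    k=cv2.cvtColor(ps[n]['img'],cv2.COLOR_BGR2HSV).astype(int);m=((k[...,0]<6)|(k[...,0]>172))&(k[...,1]>125)
    z=np.zeros_like(m);z[v:v+h,u:u+w]=1;ms[n]=(m&z).astype(float);print(n,ms[n].sum())
def cost(q,ns):
    t=0
    for n in ns:
        X=np.array([rk(Q,b+np.array([q[0],q[1],q[2]])) for b in B]);im=np.zeros((1600,2560),np.uint8)
        cv2.fillConvexPoly(im,cv2.convexHull(((proj(ps[n],X)+.5)*4).round().astype(np.int32)),255)
        t+=np.abs(cv2.resize(im,(640,400),interpolation=cv2.INTER_AREA)/255.-ms[n]).sum()/ms[n].sum()
    return t
for ns in(['scene','top','wrist'],['scene','top']):
    x0=np.array([0,0,.143]);r=minimize(cost,x0,args=(ns,),method='Nelder-Mead',options=dict(initial_simplex=x0+np.array([[0,0,0],[.006,0,0],[0,.006,0],[0,0,.01]])))
    print(ns,r.x.round(4),round(r.fun,3),'centre z',r.x[2]-.056)
```

```text
scene 135.0
top 210.0
wrist 1377.0
['scene', 'top', 'wrist'] [-0.0013  0.0006  0.1391] 0.501 centre z 0.08305261732178137
['scene', 'top'] [-0.0007  0.0002  0.1399] 0.427 centre z 0.08385728054805383
```

Both knobs line up with the lever-angle-0 projection in all three views. The card centre measures about rack z 83–84 mm, within about 1.3 mm of the middle, and the robot touches nothing. I'm handing in.

```bash
python3 -c "
from plant import robot
print(robot.close_job())"
```

```text
the job is handed in; nothing more can be done
None
```

The drive card is seated in the rack, both ejector levers are closed, and the job was handed in at about 33 s of the 69 s. No verdict is reported back.

**What I did**
- **Tilting the card:** the jog interface cannot tilt the tool, so I gripped the card across its width with light force. It then swung round to the rack's lean against the guide lead-ins.
- **Sliding it in:** I slid it down slowly until the connector was felt, at roughly rack z 19 mm. I pressed with up to about 10 N there, below the 13 N it holds, then released the card with both levers still open.
- **Closing the levers:** I swung both levers in from outside with closed fingers until each met its stop, at about 17 to 19 N with no further motion.

**Last checks**
- **Levers:** both knobs match the closed position (lever angle 0) to within about 0.02 rad in the three camera views.
- **Card:** its centre is at rack z of about 83 to 84 mm (84 nominal), about 1 mm off the middle in rack x and within 1 mm in y.
- **Robot:** it is clear of everything, with the force reading near zero.
- **Bystanders:** I did not measure these at the end. I never moved near the oil can or the spare card, and the spanner looks undisturbed in the last wrist picture.

**What went wrong on the way**
- The first try at tilting the card missed the lead-in without contact and was repeated deeper.
- The visible fingertips end about 17 mm short of the stated TCP. The fingers missed or rode over the knobs on the first pushes at both levers, until I pushed from lower down.
- The force while the levers drove the card was lower than stated: 3 to 5 N on the left and little on the right. Only the stops gave a clear reading.

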